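# Put the used stir rods into the slotted soak box

### The arm

A 7-joint arm with a two-finger parallel gripper is mounted at the origin on the work surface. World frame = base frame: x ahead of the robot, y to its left, z up, the work surface at z = 0. Lengths are in mm, angles in rad, forces in N, time in s.
With the tool pointing down it reaches from about 400 to 925 mm from the base axis. Payload 5.6 kg.
Tool frame: the origin (TCP) lies midway between the tips of the shut fingers; the grasp point (between the pads) lies bot.grip_depth behind it (bot.grip_depth is the distance from the TCP to the grasp point, in mm); x points along the fingers, z is the direction in which the jaws open and shut, and the axes are right-handed (so a half turn about x gives the same grasp; the last joint's range is limited). The gripper opens to 85 mm and grips with 20 to 120 N. Pads are 22 mm wide; open, the fingers measure 114 mm over their backs; the gripper's body (76 mm by 85 mm) begins 54 mm behind the grasp point. The pads swing forward as they close: fully open they stand 13 mm farther back than shut.
Start: joints at [1.118, 0.468, -0.012, 1.603, 0.006, 1.071, -0.056], TCP at [258.938, -596.204, 231.29] pointing down, gripper open.
Joint ranges: [-2.53, 2.53], [-0.31, 2.02], [-1.57, 1.55], [0.28, 2.44], [-1.29, 4.43], [0.15, 1.84], [-2.92, 2.92]. Speed limits (rad/s): [2.57, 2.57, 3.14, 3.14, 3.14, 3.14, 3.14].

### API

Orientations are given as a unit quaternion [w, x, y, z].
In Python, from cell import bot gives the robot as it stands.
- The arm moves only by the tool play_rows, never from a script. Its argument "steps" is one flat list of numbers, 4 for each row, row after row: the shift along the world's x, y, z in m, then the turn about the world's z in degrees. A call has 1 to 5 rows; each row shifts and turns the commanded pose from where the row before left it; what a row does not reach is not made up. A row lasts 1/12 s, in which the tool goes at most 41.7 mm and 7.16 degrees, less where a joint would pass 70% of its speed; a pose out of reach is approached as far as the arm can. A call is refused whole if a number of a shift passes 0.0417 or a number of a turn 7.16, either way. A call with a gripper value outside its range is refused whole. "gripper" is the finger opening in m, from 0 to 0.0854, set as the call begins (left out, the last holds). The fingers move at their own pace and stop on an object; "newtons" is the grip in N (left out, the last holds). Time passes only in rows, so rows that do not move let the fingers close. It gives the time, the measured TCP pose, the force and the opening at its end, in the units of the state.
- bot.read_state(): the state, without advancing time (a new reading comes with each control period).
- bot.capture(name): name is "scene" or "side" or "wrist"; returns the picture (420x560x3 uint8, red, green, blue); there is no depth.
- bot.calibration(name): a dict with "fovy" (degrees; the focal length in pixels is half the picture's height over the tangent of half this angle, whatever the lens; pixels are square), "cx", "cy" (the principal point, pixels), "origin" and "attitude" of the camera in the world; the wrist camera has in their place "mount" (4x4, takes a point from camera to tool coordinates, whose origin is the TCP and whose axes are the tool frame's). Camera axes: x right, y down, z forward; pixel columns grow to the right and rows downward; lengths in mm; the calibration is good to about 2 mm. A picture is of the moment at which its call begins: read the wrist's pose just before it. calibration takes no time and is no camera call.
- bot.close_job(): hands the job in, once; it reports no verdict.
Trained networks look in the newest picture that a camera, given by its name, has taken for a name from the list of things; names that differ only in an ending like _2 or _b are one class to them, and where a whole thing is asked for, a point or a joint stands for the part that bears it (a point fixed in the world has none). Each returns a list of dicts, best first, with "score" (0 to 1); they miss things now and then, are a little off and sometimes report something else, mostly with a low value. They report only what shows in the picture. A call takes as long as a camera call. They do not tell look-alikes from the thing itself.
- bot.regions_of(name, camera): "mask" (420x560 bool, what is visible of it) and "rect" ([left, top, width, height] in pixels, round what is visible of it).
The state is a dict: "clock": time; "q": joint angles; "joint_velocities": joint speeds; "joint_torque": joint torques, N m; "tcp_pos": TCP position; "eef_rot": TCP orientation; "ft_force": force on the tool from outside, world axes, zero at the start; "ft_torque": the same for the moment, N m; "finger_gap": finger opening in mm.
Only numpy, scipy, OpenCV 4.12 (cv2) and the standard library are available. Lean on these libraries where they do the work, as an engineer would, in place of code of your own. Each camera call takes 0.05 s, during which the arm holds its last target.

### The job

Lift the blue lid off the red soak box and hang it on the stand's pin by the side slot in its handle, with the pin up in the notch, and let go. While it hangs there, take each white trough that holds a stir rod to the box, turn it so the rod lines up with the slot and tip the rod through into the box, and stand all three troughs upright on the green mat again. Then unhook the lid and lay it squarely back over the box's mouth, leaving the printing block, jar and cup where they are.

Things in the scene. Friction and masses are not known exactly. Their poses are not given: they have to be found in the camera images.
- soak_box: Red fixed box, 120 (x) x 180 (y) x 100 mm high; origin: centre of underside, on the bench. Its top has a mouth 72 mm wide (x), 136 mm long (y), whose long steel sides slope in at 47 deg to a slot 24 mm wide (x), 136 mm long (y), 74 mm above the bench, along the box's y axis through its middle. Hollow below: 110 x 136 mm.
- lid: Blue lid, 0.3 kg, lying on the box over its mouth at first: flat plate 84 (x) x 150 (y) x 6 mm; origin: centre of its underside, z up. Handle plate upright on its middle: 10 mm thick (x), 90 mm wide (y), z = 6 to 108 mm, solid above z = 62: grip it there across its thickness. Below is the side slot (see lid_notch).
- lid_notch (a point): On the lid, centre of the notch roof (lid x = 0, y = 0, z = 62 mm). The side slot in the handle plate is open at the +y edge, z = 30 to 50 mm, and runs in to y = -9 mm; at its inner end the notch (y = -9 to +9 mm) rises to z = 62 mm. When hung, the notch roof rests on top of the pin.
- stand: Fixed stand: base 170 x 130 x 10 mm, wooden post 20 x 24 mm, 185 mm high, at x = +60 to +80 mm; from it towards -x a level steel pin, 10 mm diameter, axis 170 mm above the bench, with a brass head 28 mm wide at its free end (x = -56 to -50 mm). Origin: on the bench under the middle of the free pin; x axis along the pin.
- pin_mid (a point): Point on the pin's axis, midway between post and head (free pin 50 to 60 mm either way); its x axis runs along the pin.
- mat: Green fixed drip mat, 260 (x) x 360 (y) x 4 mm, origin at the centre of its underside. The troughs stand on it.
- trough_a: White trough, loose, 0.15 kg, 124 mm long (y). Origin: underside, mid-length; z up. Foot x = -20 to 26 mm, floor 4 mm thick, back wall at x = 10 to 16, end walls 24 high, open on the -x side (see pour_a). Handle: wooden tab 10 mm thick (x = 10 to 20), 44 mm long (y), z = 26 to 78 mm, gripped across its thickness from above. May hold a rod or be empty.
- pour_a (a point): Middle of the pouring edge of trough_a (trough x = -32, y = 0, z = 14 mm). The floor rises to it as a 20 deg ramp (from x = -4 mm). Tilted more than 20 deg about the trough's y axis with this edge down, a rod starts to roll out sideways over it; 45 deg empties it.
- rod_a: Loose blue stir rod, round, 12 mm diameter, 110 mm long (its y axis), 18 g; origin at its middle. If present it lies in trough_a at the start (at trough x = +4 mm, 10 mm above the trough's underside).
- trough_b: White trough, loose, 0.15 kg, 124 mm long (y). Origin: underside, mid-length; z up. Foot x = -20 to 26 mm, floor 4 mm thick, back wall at x = 10 to 16, end walls 24 high, open on the -x side (see pour_b). Handle: wooden tab 10 mm thick (x = 10 to 20), 44 mm long (y), z = 26 to 78 mm, gripped across its thickness from above. May hold a rod or be empty.
- pour_b (a point): Middle of the pouring edge of trough_b (trough x = -32, y = 0, z = 14 mm). The floor rises to it as a 20 deg ramp (from x = -4 mm). Tilted more than 20 deg about the trough's y axis with this edge down, a rod starts to roll out sideways over it; 45 deg empties it.
- rod_b: Loose red stir rod, round, 12 mm diameter, 110 mm long (its y axis), 18 g; origin at its middle. If present it lies in trough_b at the start (at trough x = +4 mm, 10 mm above the trough's underside).
- trough_c: White trough, loose, 0.15 kg, 124 mm long (y). Origin: underside, mid-length; z up. Foot x = -20 to 26 mm, floor 4 mm thick, back wall at x = 10 to 16, end walls 24 high, open on the -x side (see pour_c). Handle: wooden tab 10 mm thick (x = 10 to 20), 44 mm long (y), z = 26 to 78 mm, gripped across its thickness from above. May hold a rod or be empty.
- pour_c (a point): Middle of the pouring edge of trough_c (trough x = -32, y = 0, z = 14 mm). The floor rises to it as a 20 deg ramp (from x = -4 mm). Tilted more than 20 deg about the trough's y axis with this edge down, a rod starts to roll out sideways over it; 45 deg empties it.
- rod_c: Loose yellow stir rod, round, 12 mm diameter, 110 mm long (its y axis), 18 g; origin at its middle. If present it lies in trough_c at the start (at trough x = +4 mm, 10 mm above the trough's underside).
- print_block: Bystander: dark wooden printing block 70 x 90 x 30 mm with a round handle, origin centre of underside.
- dye_jar: Bystander: amber dye jar, 64 mm wide, 90 mm high, origin centre of underside.
- dye_cup: Bystander: blue cup, 72 mm wide, 80 mm high, origin centre of underside.
Things that resemble listed ones, but are neither listed nor needed, are in the scene too. What is shaped like the trough_a but turquoise or yellow is not meant.

How it is judged:
By the outcome, as a careful person would: the job done as asked, in the order asked, and still so for the second after the job is handed in, with the robot touching nothing.
Of rod_a, rod_b, rod_c only 2 to 3 are there at a start; the rules pass over those that are not, and their reading is None.
At some moment in a run one of trough_a, trough_b, trough_c may be knocked a few centimetres aside while the robot is not near it.
It also fails if it takes over 210 s, if anything falls off the work surface, if the arm or the gripper's body presses on something with over 40 N, if the wrist force passes 120 N, or if a joint passes its speed limit or range.

## Working session

There is one attempt and no reset: what is moved stays moved. The work goes in short steps, Python scripts to look and compute and a tool call to move; the robot and the scene stay as the last step left them, time stands still between calls to the robot, and variables do not carry over. Pictures are saved under pics/ and viewed, and the job is handed in when it is done.

Besides the shell and the picture viewer there is one more tool, called after "Emit:" by a JSON object that holds its "method" and its "body", one argument or row to a line. play_rows: Moves the arm, as the interface text tells. Its arguments: {"type":"object","properties":{"steps":{"type":"array"},"gripper":{"type":"number"},"newtons":{"type":"number"}},"required":["steps"]}

```bash
ls -la; mkdir -p pics
cat > h.py <<'E'
import numpy as np, cv2, json
from cell import bot
from scipy.spatial.transform import Rotation as R
def q2R(q): return R.from_quat([q[1],q[2],q[3],q[0]]).as_matrix()
def cam(name,st=None):
    c=bot.calibration(name); f=210/np.tan(np.radians(c['fovy']/2))
    K=np.array([[f,0,c['cx']],[0,f,c['cy']],[0,0,1]])
    if 'mount' in c:
        st=st or bot.read_state(); T=np.eye(4);T[:3,:3]=q2R(st['eef_rot']);T[:3,3]=st['tcp_pos']
        M=T@np.array(c['mount'])
    else:
        M=np.eye(4); a=np.array(c['attitude']); M[:3,:3]=a if a.shape==(3,3) else q2R(a); M[:3,3]=c['origin']
    return K,M
def proj(P,K,M):
    P=np.atleast_2d(P); c=(P-M[:3,3])@M[:3,:3]; return (c@K.T)[:,:2]/c[:,2:3]
def ray(uv,z,K,M):
    uv=np.atleast_2d(uv); d=np.c_[uv,np.ones(len(uv))]@np.linalg.inv(K).T@M[:3,:3].T
    o=M[:3,3]; return o+d*((z-o[2])/d[:,2])[:,None]
def save(im,n,s=1.4): cv2.imwrite('pics/'+n,cv2.resize(im[:,:,::-1],None,fx=s,fy=s))
def snap(name,fn,s=1.4):
    K,M=cam(name); im=bot.capture(name); save(im,fn,s); return im,K,M
def state():
    s=bot.read_state(); Rm=q2R(s['eef_rot'])
    print('t %.2f tcp'%s['clock'],np.round(s['tcp_pos'],1),'x',np.round(Rm[:,0],3),'z',np.round(Rm[:,2],3),'yaw(jaw) %.1f'%np.degrees(np.arctan2(Rm[1,2],Rm[0,2])),'gap %.1f'%s['finger_gap'],'F',np.round(s['ft_force'],1)); return s
E
python3 - <<'E'
from h import *
s=state(); print(bot.grip_depth)
for n in ['scene','side','wrist']:
    print(n,bot.calibration(n)); snap(n,n+'0.png')
print(s)
E
```

```text
total 12
drwxr-xr-x  3 agent agent 4096 Dec  7 16:40 .
drwxr-xr-x 23 root  root  4096 Dec  7 16:40 ..
drwxr-xr-x  2 agent agent 4096 Dec  7 16:40 pics
t 0.00 tcp [ 258.7 -595.7  230.3] x [-0.001  0.002 -1.   ] z [ 0.398 -0.917 -0.002] yaw(jaw) -66.5 gap 85.3 F [-0.3 -0.1 -0. ]
18.700000000000003
scene {'fovy': 53.363813217321706, 'cx': 281.4034802697333, 'cy': 208.8211505725045, 'origin': array([1199.53634433, -384.14498583, 1033.32747322]), 'attitude': array([-0.28594626,  0.80690033,  0.48736939, -0.17209786])}
side {'fovy': 54.92902387513251, 'cx': 277.7317693607728, 'cy': 206.15423471879672, 'origin': array([  27.4057763 , -651.4051989 ,  587.88033893]), 'attitude': array([-0.47030687,  0.80754222, -0.31093281,  0.17322759])}
wrist {'fovy': 71.87424787190226, 'cx': 279.66732771225736, 'cy': 209.49108756448007, 'mount': array([[-2.24527649e-04, -3.02458554e-01,  9.53162511e-01,
        -1.42006286e+02],
       [ 5.72643158e-04, -9.53162418e-01, -3.02458390e-01,
         7.75286740e+01],
       [ 9.99999811e-01,  4.77911719e-04,  3.87212138e-04,
         4.71677695e-02],
       [ 0.00000000e+00,  0.00000000e+00,  0.00000000e+00,
         1.00000000e+00]])}
{'clock': 0.0, 'q': array([ 1.11802227,  0.46840807, -0.01159021,  1.60364172,  0.00597373,
        1.07139793, -0.05630462]), 'joint_velocities': array([-0.00042343,  0.00019372,  0.00029023, -0.00104151, -0.00086665,
        0.00046361,  0.00042817]), 'joint_torque': array([-1.32058849e-04, -5.32390058e+01,  2.15975923e-02, -2.51310986e+01,
        1.14623050e-02,  7.71518826e-03, -7.30941963e-06]), 'tcp_pos': array([ 258.67078891, -595.69287903,  230.31078067]), 'eef_rot': array([ 0.59069377,  0.38816107,  0.59181046, -0.38752064]), 'ft_force': array([-0.28381666, -0.06718331, -0.03468944]), 'ft_torque': array([ 0.00035699, -0.03892418,  0.01689028]), 'finger_gap': 85.3053672313304}
```

View pics/scene0.png

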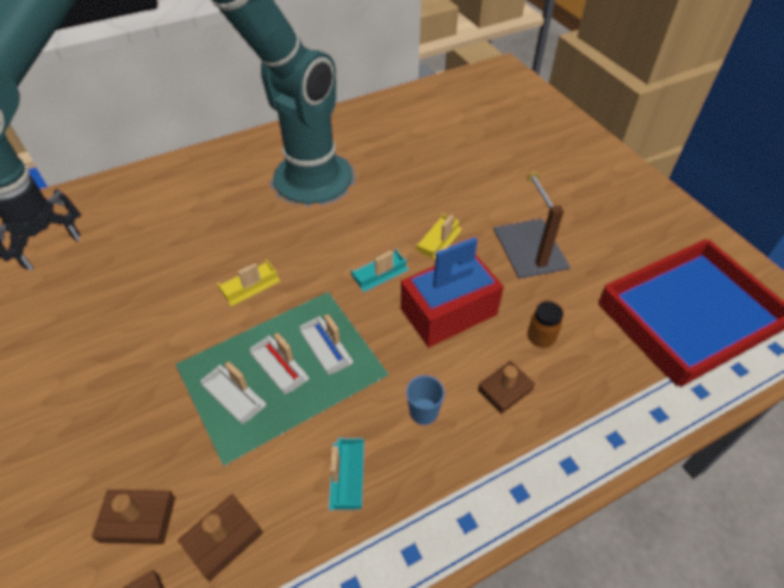

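View pics/side0.png

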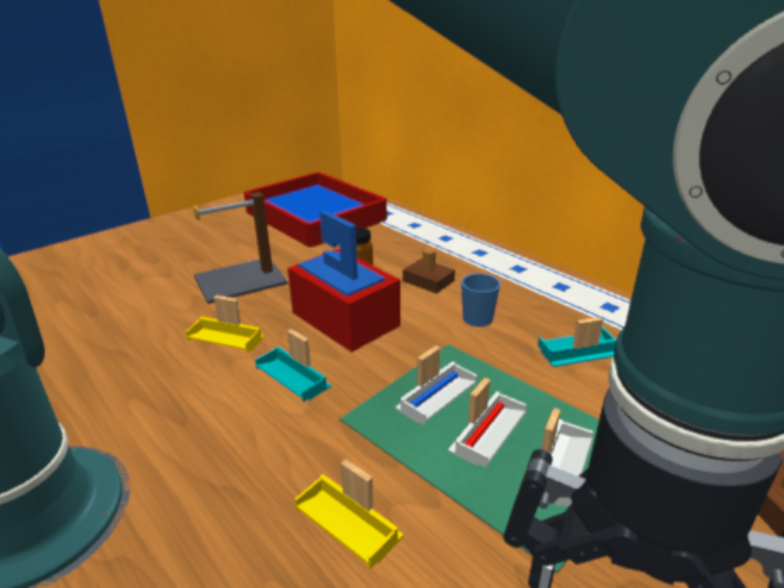

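View pics/wrist0.png

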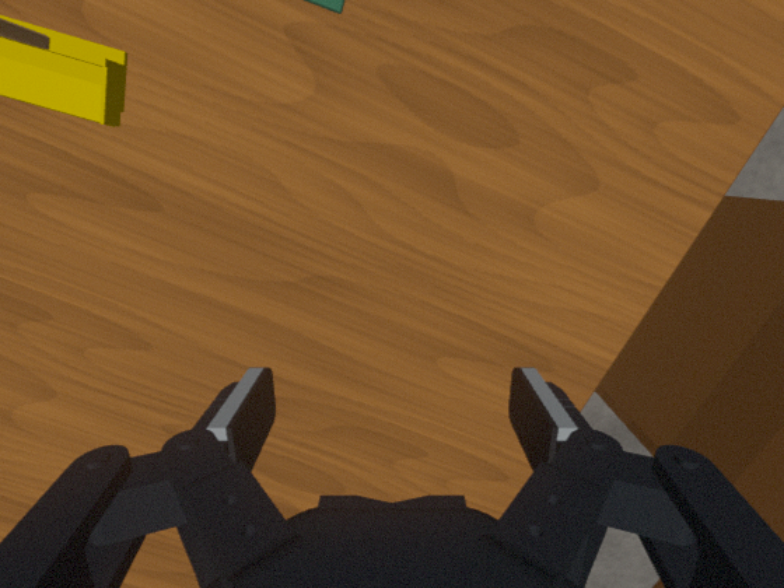

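Run:
```python
from h import *
for n in ['scene','side']:
    im=bot.capture(n); K,M=cam(n); np.save(n+'.npy',im)
    for o in ['soak_box','lid','stand','mat','trough_a','print_block','dye_jar','dye_cup','rod_a','rod_b','rod_c']:
        for r in bot.regions_of(o,n):
            x,y,w,h=r['rect']; g=ray([[x+w/2,y+h/2]],20,K,M)[0]
            print(n,o,'%.2f'%r['score'],np.round(r['rect']),np.round(g[:2]))
im=np.load('scene.npy')
cv2.imwrite('pics/z1.png',cv2.resize(im[120:260,240:420,::-1],None,fx=4.4,fy=4.2,interpolation=2))
cv2.imwrite('pics/z2.png',cv2.resize(im[200:340,120:290,::-1],None,fx=4.4,fy=4.2,interpolation=2))
```

```text
scene soak_box 0.89 [287. 184.  72.  61.] [556. 103.]
scene lid 0.94 [292. 172.  59.  47.] [487. 139.]
scene stand 0.74 [355. 122.  52.  76.] [441. 404.]
scene mat 0.65 [145. 259.  40.  41.] [ 548. -400.]
scene mat 0.57 [127. 208. 151. 124.] [ 566. -297.]
scene mat 0.42 [351. 122.  55.  78.] [443. 393.]
scene trough_a 0.88 [143. 257.  47.  46.] [ 549. -397.]
scene trough_a 0.76 [158. 189.  40.  29.] [ 303. -280.]
scene trough_a 0.65 [234. 313.  24.  53.] [ 804. -274.]
scene trough_a 0.65 [298. 153.  32.  31.] [371. 176.]
scene trough_a 0.59 [184. 240.  32.  40.] [ 532. -294.]
scene trough_a 0.42 [353. 122.  56.  75.] [441. 406.]
scene print_block 0.68 [353. 123.  54.  75.] [442. 399.]
scene print_block 0.60 [342. 258.  40.  36.] [788.  86.]
scene dye_jar 0.59 [376. 211.  25.  40.] [698. 242.]
scene dye_cup 0.87 [289. 270.  28.  33.] [742. -76.]
scene rod_a 0.65 [191. 244.  22.  25.] [ 523. -282.]
scene rod_a 0.59 [225. 233.  18.  21.] [ 526. -185.]
scene rod_b 0.65 [191. 244.  22.  25.] [ 523. -282.]
scene rod_b 0.59 [225. 233.  18.  21.] [ 526. -185.]
scene rod_c 0.65 [191. 244.  22
[... 635 characters left out ...]
8.  17.]
side trough_a 0.84 [211. 329.  74.  80.] [ 283. -279.]
side trough_a 0.78 [386. 229.  51.  35.] [ 785. -268.]
side trough_a 0.72 [319. 274.  58.  59.] [ 525. -291.]
side trough_a 0.64 [391. 293.  31.  71.] [ 553. -407.]
side print_block 0.81 [289. 182.  36.  27.] [788.  83.]
side dye_jar 0.79 [253. 164.  12.  24.] [767. 282.]
side dye_cup 0.66 [329. 194.  28.  37.] [790. -54.]
side rod_a 0.78 [333. 288.  31.  34.] [ 521. -296.]
side rod_a 0.50 [295. 267.  32.  25.] [ 523. -190.]
side rod_b 0.78 [333. 288.  31.  34.] [ 521. -296.]
side rod_b 0.50 [295. 267.  32.  25.] [ 523. -190.]
side rod_c 0.78 [333. 288.  31.  34.] [ 521. -296.]
side rod_c 0.50 [295. 267.  32.  25.] [ 523. -190.]
```

View pics/z1.png

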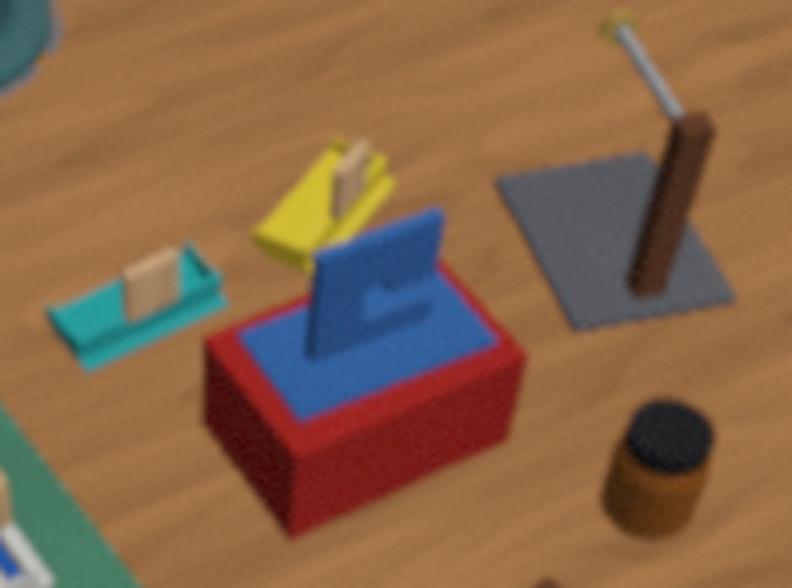

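View pics/z2.png

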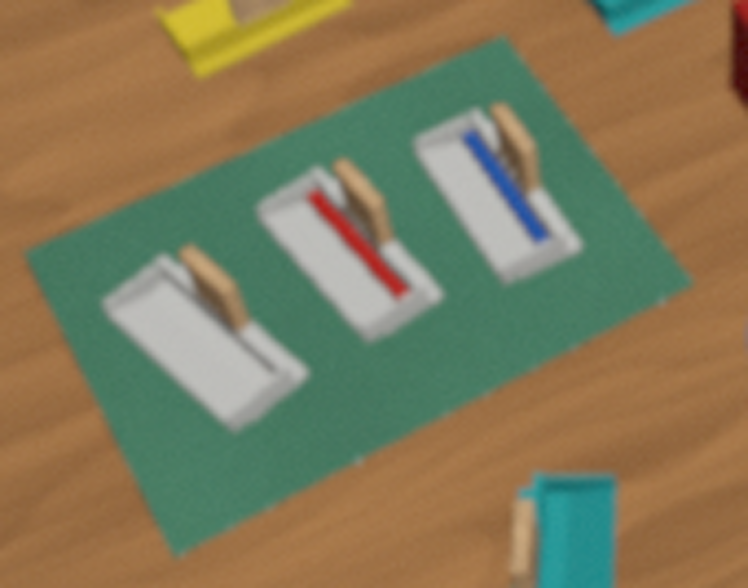

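```bash
cat >> h.py <<'E'
from scipy.optimize import least_squares
def fit(obj,views,x0,z0=0,ret=False):
    """obj pts Nx3 ; views list of (K,M,idx,uv)"""
    obj=np.array(obj,float)
    def tr(p):
        c,s=np.cos(p[2]),np.sin(p[2]); return obj@np.array([[c,-s,0],[s,c,0],[0,0,1]]).T+[p[0],p[1],z0]
    def f(p):
        W=tr(p); return np.concatenate([(proj(W[i],K,M)-np.array(uv)).ravel() for K,M,i,uv in views])
    r=least_squares(f,x0,loss='soft_l1'); print('fit',np.round(r.x[:2],1),'yaw %.2f'%np.degrees(r.x[2]),'res',np.round(f(r.x).reshape(-1,2),1).tolist()); return r.x
E
python3 - <<'E'
from h import *
K,M=cam('scene')
a=lambda L:[(240+u/4.4,120+v/4.2) for u,v in L]
b=[[-60,-90,100],[60,-90,100],[60,90,100],[-60,-90,0],[60,-90,0],[60,90,0]]
fit(b,[(K,M,[0,1,2,3,4,5],a([(205,342),(295,440),(525,352),(205,420),(292,537),(508,440)]))],[550,100,0])
l=[[-42,-75,106],[42,-75,106],[42,75,106],[-42,75,106],[-5,-45,208],[-5,45,208],[5,-45,106],[5,45,106]]
fit(l,[(K,M,[0,1,2,3],a([(240,332),(300,417),(497,342),(445,265)]))],[550,100,0])
s=[[-85,-65,10],[85,-65,10],[85,65,10],[-85,65,10],[-53,0,170],[60,0,170]]
for p in (0,):
  for q in ([-1,0],): pass
fit(s,[(K,M,[0,1,2,3],a([(497,180),(577,328),(735,300),(645,153)]))],[450,400,0])
fit(s,[(K,M,[4,5],a([(618,25),(682,115)]))],[450,400,0])
print(ray(a([(618,25),(682,115)]),170,K,M))
E
```

```text
fit [563.4  89.3] yaw 1.34 res [[-0.4, -2.3], [0.4, 3.2], [1.2, -0.1], [-0.7, -0.1], [-0.5, 0.2], [0.2, -0.4]]
fit [565.7  91.4] yaw -2.85 res [[0.3, -0.4], [-0.2, 0.1], [1.2, 0.7], [-1.5, -0.4]]
fit [496.1 358.8] yaw -13.45 res [[-0.8, -0.3], [-0.5, 0.7], [0.9, -0.1], [0.4, -0.4]]
fit [474.9 368.3] yaw -13.24 res [[-0.1, -1.2], [0.1, 1.0]]
[[428.46366934 377.16657206 170.        ]
 [529.7300293  356.79199933 170.        ]]
```

Emit:
{"method": "play_rows", "body": {
  "steps": [0.022, 0.03, 0.017, 6.6, 0.022, 0.03, 0.017, 6.6, 0.022, 0.03, 0.017, 6.6, 0.022, 0.03, 0.017, 6.6, 0.022, 0.03, 0.017, 6.6]
}}

```text
clock: 1.77
tcp_pos: [369.7, -444.6, 317.2]
eef_rot: [0.678, 0.202, 0.678, -0.202]
ft_force: [0.4, -0.2, 1.0]
finger_gap: 85.7
```

Emit:
{"method": "play_rows", "body": {
  "steps": [0.022, 0.03, 0.017, 6.6, 0.022, 0.03, 0.017, 6.6, 0.022, 0.03, 0.017, 6.6, 0.022, 0.03, 0.017, 6.6, 0.022, 0.03, 0.017, 6.6]
}}

```text
clock: 2.18
tcp_pos: [479.6, -294.6, 402.5]
eef_rot: [0.707, 0.001, 0.707, -0.002]
ft_force: [0.2, -0.9, 0.2]
finger_gap: 85.4
```

Run:
```python
from h import *
state(); snap('wrist','w1.png'); snap('side','s1.png')
```

```text
t 2.18 tcp [ 479.6 -294.6  402.5] x [ 0.001 -0.001 -1.   ] z [ 1.    -0.004  0.001] yaw(jaw) -0.2 gap 85.4 F [ 0.2 -0.9  0.2]
```

View pics/w1.png

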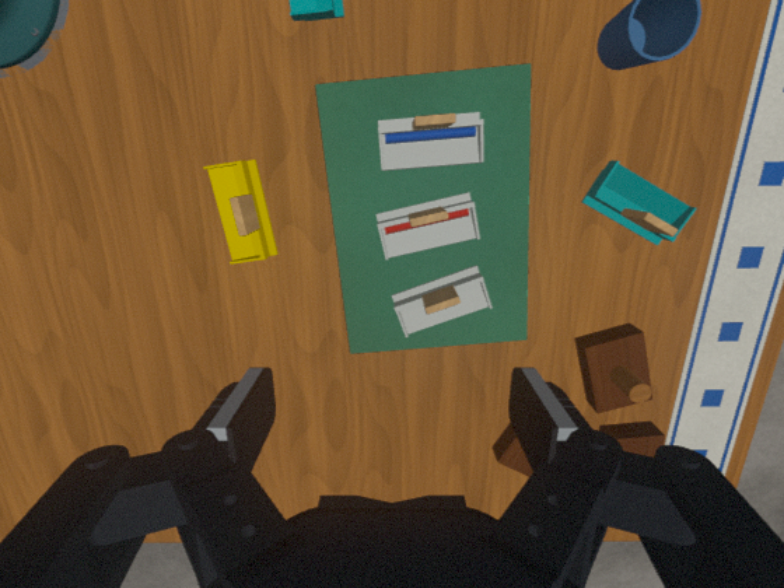

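View pics/s1.png

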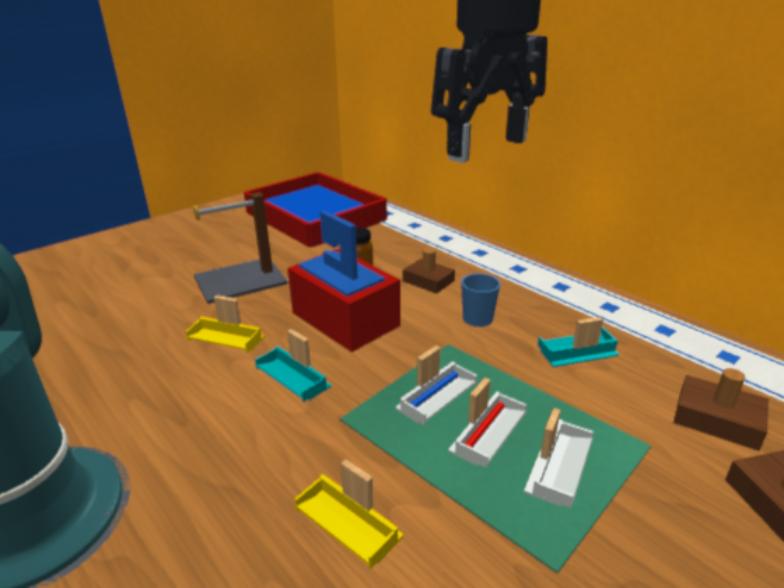

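Emit:
{"method": "play_rows", "body": {
  "steps": [0.004, 0.039, 0, 0, 0.004, 0.039, 0, 0, 0.004, 0.039, 0, 0, 0.004, 0.039, 0, 0, 0.004, 0.039, 0, 0]
}}

```text
clock: 2.7
tcp_pos: [498.6, -99.9, 401.3]
eef_rot: [0.707, 0.004, 0.707, -0.004]
ft_force: [2.4, -0.2, -0.8]
finger_gap: 85.2
```

Emit:
{"method": "play_rows", "body": {
  "steps": [0.004, 0.039, 0, 0, 0.004, 0.039, 0, 0, 0.004, 0.039, 0, 0, 0.004, 0.039, 0, 0, 0.004, 0.039, 0, 0]
}}

```text
clock: 3.12
tcp_pos: [518.8, 95.0, 401.4]
eef_rot: [0.707, 0.004, 0.707, -0.004]
ft_force: [-0.2, -0.4, 0.6]
finger_gap: 85.5
```

Emit:
{"method": "play_rows", "body": {
  "steps": [0.004, 0.039, 0, 0, 0.004, 0.039, 0, 0, 0.004, 0.039, 0, 0, 0, 0, 0, 0, 0, 0, 0, 0]
}}

```text
clock: 3.53
tcp_pos: [530.2, 213.2, 400.8]
eef_rot: [0.707, 0.002, 0.708, -0.001]
ft_force: [0.4, -1.0, -0.4]
finger_gap: 85.7
```

Run:
```python
from h import *
state(); im,K,M=snap('wrist','w2.png'); np.save('w2.npy',im);np.savez('w2c.npz',K=K,M=M)
```

```text
t 3.53 tcp [530.2 213.2 400.8] x [-0.001  0.001 -1.   ] z [ 1.    -0.005 -0.001] yaw(jaw) -0.3 gap 85.7 F [ 0.4 -1.  -0.4]
```

View pics/w2.png

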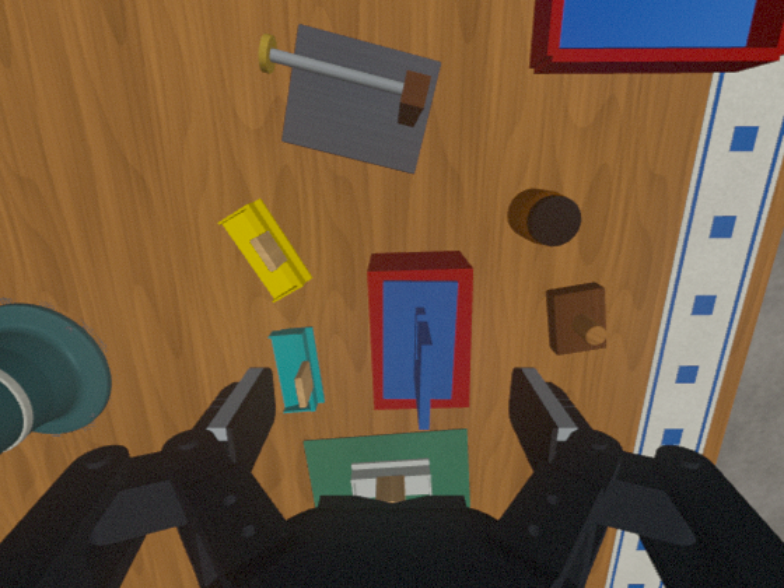

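Run:
```python
from h import *
im=np.load('w2.npy')
cv2.imwrite('pics/z3.png',cv2.resize(im[170:310,250:350,::-1],None,fx=5.5,fy=4.2,interpolation=2))
cv2.imwrite('pics/z4.png',cv2.resize(im[10:130,170:330,::-1],None,fx=5,fy=5,interpolation=2))
```

```text
(no output)
```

View pics/z3.png

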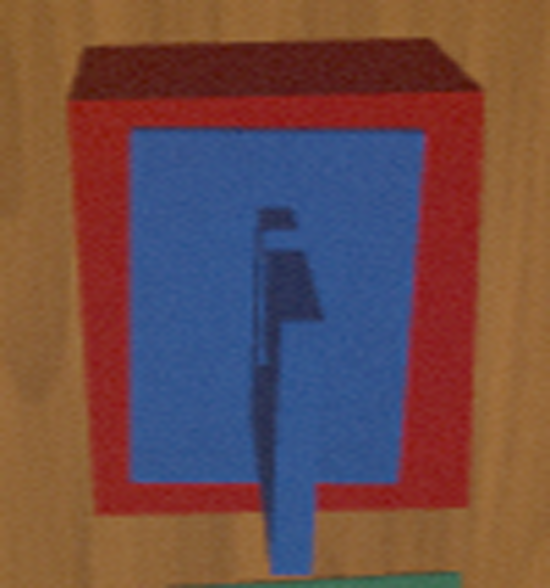

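View pics/z4.png

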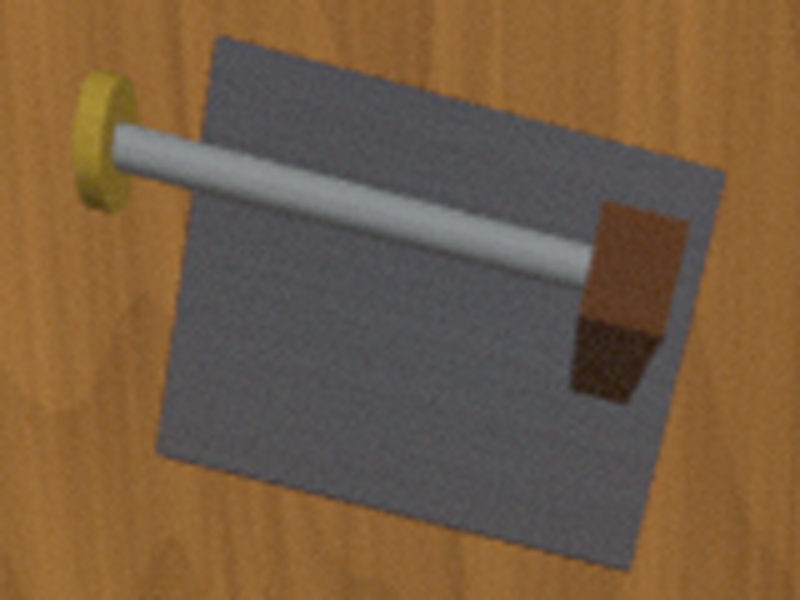

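Run:
```python
from h import *
d=np.load('w2c.npz');Kw,Mw=d['K'],d['M'];K,M=cam('scene')
a=lambda L:[(240+u/4.4-.4,120+v/4.2-.4) for u,v in L]
w=lambda L:[(250+u/5.5-.4,170+v/4.2-.4) for u,v in L]
p=lambda L:[(170+u/5-.4,10+v/5-.4) for u,v in L]
b=[[-60,-90,100],[60,-90,100],[60,90,100],[-60,90,100],[-60,90,0],[60,90,0],[-60,-90,0],[60,-90,0]]
W=(Kw,Mw,[3,2,1,0,4,5],w([(70,100),(482,92),(468,507),(95,514),(85,47),(432,40)]))
S=(K,M,[0,1,2,6,7,5],a([(205,342),(295,440),(525,352),(205,420),(292,537),(508,440)]))
for v in ([W],[S],[W,S]): fit(b,v,[550,100,0])
l=[[-42,-75,106],[42,-75,106],[42,75,106],[-42,75,106],[-5,-45,208],[5,-45,208]]
W=(Kw,Mw,[3,2,1,0,4,5],w([(130,129),(425,133),(400,484),(130,484),(270,572),(313,572)]))
S=(K,M,[0,1,2,3],a([(240,332),(300,417),(497,342),(445,265)]))
for v in ([W],[S],[W,S]): fit(l,v,[550,100,0])
s=[[-50,0,170],[60,0,170],[60,12,185],[80,12,185],[80,-12,185],[60,-12,185],[-53,0,170],[60,-12,10],[80,-12,10]]
W=(Kw,Mw,range(9),p([(118,147),(590,264),(603,200),(690,220),(663,333),(583,318),(102,140),(571,390),(627,404)]))
S=(K,M,[6,1],a([(618,25),(682,115)]))
for v in ([W],[S],[W,S]): fit(s,v,[475,370,-.2])
```

```text
fit [564.3  88.1] yaw 1.40 res [[-0.4, 0.1], [0.9, -0.1], [0.1, 0.5], [-0.2, 0.5], [-0.1, -0.4], [-0.1, -0.5]]
fit [561.5  89. ] yaw 1.35 res [[-0.4, -2.3], [0.4, 3.2], [1.1, -0.1], [-0.7, -0.1], [-0.5, 0.2], [0.2, -0.4]]
fit [563.9  88.2] yaw 1.37 res [[-0.7, 0.1], [0.7, -0.1], [-0.2, 0.4], [-0.5, 0.4], [-0.3, -0.4], [-0.3, -0.5], [-0.3, -1.6], [0.6, 3.9], [1.3, 0.6], [-0.6, 0.6], [-0.4, 0.9], [0.4, 0.3]]
fit [561.3  91.5] yaw -0.61 res [[0.1, 0.1], [0.0, -0.5], [-0.3, -0.3], [0.0, -0.6], [0.3, 0.5], [-0.2, 0.5]]
fit [563.9  91.1] yaw -2.82 res [[0.3, -0.4], [-0.2, 0.1], [1.1, 0.7], [-1.6, -0.4]]
fit [561.5  91.4] yaw -0.89 res [[0.4, 0.1], [0.4, -0.3], [-0.4, -0.2], [-0.0, -0.6], [0.3, 0.6], [-0.1, 0.6], [-0.1, -0.2], [0.3, -0.1], [0.7, -0.7], [-2.7, -1.3]]
fit [481.4 364.9] yaw -13.38 res [[0.2, -0.2], [-0.2, 0.7], [0.1, -0.6], [0.2, -0.0], [0.2, 0.4], [-1.0, -1.0], [0.8, 0.5], [-0.5, -0.1], [-0.3, 0.0]]
fit [472.9 368.3] yaw -13.18 res [[-0.1, -1.2], [0.1, 0.9]]
fit [481.3 364.8] yaw -13.35 res [[0.1, -0.1], [-0.3, 0.7], [-0.0, -0.6], [0.2, -0.0], [0.1, 0.4], [-1.1, -1.0], [0.7, 0.6], [-0.5, -0.0], [-0.3, 0.0], [0.6, 0.6], [0.9, 3.0]]
```

Emit:
{"method": "play_rows", "body": {
  "steps": [0.008, -0.03, -0.02, 0, 0.008, -0.03, -0.02, 0, 0.008, -0.03, -0.02, -0.4, 0.007, -0.031, -0.02, 0, 0, 0, -0.03, 0]
}}

```text
clock: 4.0
tcp_pos: [564.9, 79.1, 291.5]
eef_rot: [0.708, 0.009, 0.706, -0.013]
ft_force: [1.3, -0.2, -1.3]
finger_gap: 85.3
```

Emit:
{"method": "play_rows", "body": {
  "steps": [0, 0, -0.035, 0, 0, 0, -0.035, 0, 0, 0, -0.02, 0, 0, 0, 0, 0, 0, 0, 0, 0]
}}

```text
clock: 4.42
tcp_pos: [561.8, 87.8, 201.0]
eef_rot: [0.707, 0.006, 0.708, -0.007]
ft_force: [0.1, -0.4, 0.0]
finger_gap: 85.7
```

Run:
```python
from h import *
state(); im,K,M=snap('wrist','w3.png')
```

```text
t 4.42 tcp [561.8  87.8 201. ] x [-0.002 -0.001 -1.   ] z [ 1.    -0.019 -0.002] yaw(jaw) -1.1 gap 85.7 F [ 0.1 -0.4  0. ]
```

View pics/w3.png

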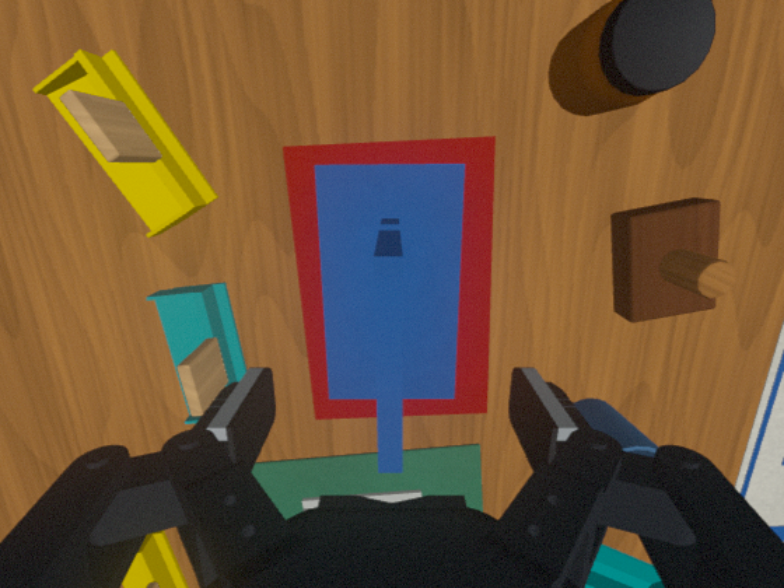

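Emit:
{"method": "play_rows", "body": {
  "steps": [0, 0.004, -0.015, 0.3, 0, 0, -0.014, 0, 0, 0, 0, 0]
}}

```text
clock: 4.72
tcp_pos: [561.9, 93.1, 172.4]
eef_rot: [0.707, 0.004, 0.707, -0.004]
ft_force: [-0.8, -0.3, -0.5]
finger_gap: 85.3
```

Emit:
{"method": "play_rows", "body": {
  "steps": [0, 0, 0, 0, 0, 0, 0, 0, 0, 0, 0, 0, 0, 0, 0, 0, 0, 0, 0, 0],
  "gripper": 0,
  "newtons": 60
}}

```text
clock: 5.13
tcp_pos: [562.3, 93.8, 173.1]
eef_rot: [0.708, 0.004, 0.707, -0.004]
ft_force: [-0.3, 0.4, 0.6]
finger_gap: 25.7
```

Emit:
{"method": "play_rows", "body": {
  "steps": [0, 0, 0, 0, 0, 0, 0, 0, 0, 0, 0, 0, 0, 0, 0, 0, 0, 0, 0, 0]
}}

```text
clock: 5.55
tcp_pos: [561.7, 93.8, 172.4]
eef_rot: [0.707, 0.004, 0.707, -0.004]
ft_force: [-2.6, -0.1, 3.3]
finger_gap: 9.1
```

Emit:
{"method": "play_rows", "body": {
  "steps": [0, 0, 0.01, 0, 0, 0, 0.015, 0, 0, 0, 0.015, 0, 0, 0, 0, 0, 0, 0, 0, 0]
}}

```text
clock: 5.97
tcp_pos: [562.4, 93.8, 212.8]
eef_rot: [0.708, 0.004, 0.707, -0.004]
ft_force: [0.5, -1.3, -3.7]
finger_gap: 9.2
```

Emit:
{"method": "play_rows", "body": {
  "steps": [-0.012, 0.022, 0, -1.5, -0.012, 0.022, 0, -1.5, -0.012, 0.022, 0, -1.5, -0.012, 0.022, 0, -1.6, -0.012, 0.022, 0, -1.6]
}}

```text
clock: 6.38
tcp_pos: [500.7, 204.2, 211.0]
eef_rot: [0.705, 0.052, 0.706, -0.052]
ft_force: [0.3, -0.6, -3.2]
finger_gap: 9.5
```

Emit:
{"method": "play_rows", "body": {
  "steps": [-0.012, 0.022, 0, -1.6, -0.012, 0.022, 0, -1.6, -0.018, 0.027, -0.008, -1.8, 0, 0, 0, 0, 0, 0, 0, 0]
}}

```text
clock: 6.8
tcp_pos: [457.7, 276.2, 203.0]
eef_rot: [0.702, 0.08, 0.703, -0.081]
ft_force: [0.1, -1.3, -2.0]
finger_gap: 8.7
```

Run:
```python
from h import *
state(); im,K,M=snap('wrist','w4.png'); np.save('w4.npy',im);np.savez('w4c.npz',K=K,M=M);snap('side','s4.png');np.save('s4.npy',bot.capture('side'))
```

```text
t 6.80 tcp [457.7 276.2 203. ] x [-0.003 -0.001 -1.   ] z [ 0.974 -0.226 -0.002] yaw(jaw) -13.0 gap 8.7 F [ 0.1 -1.3 -2. ]
```

View pics/w4.png

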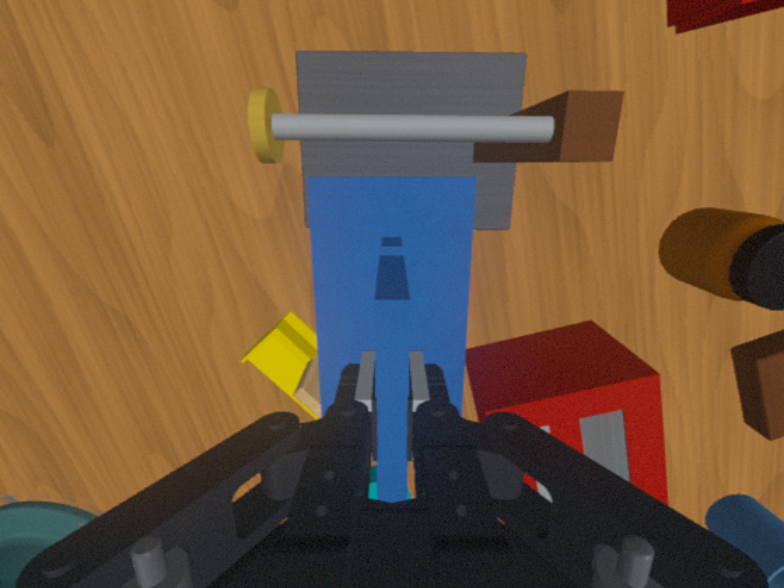

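View pics/s4.png

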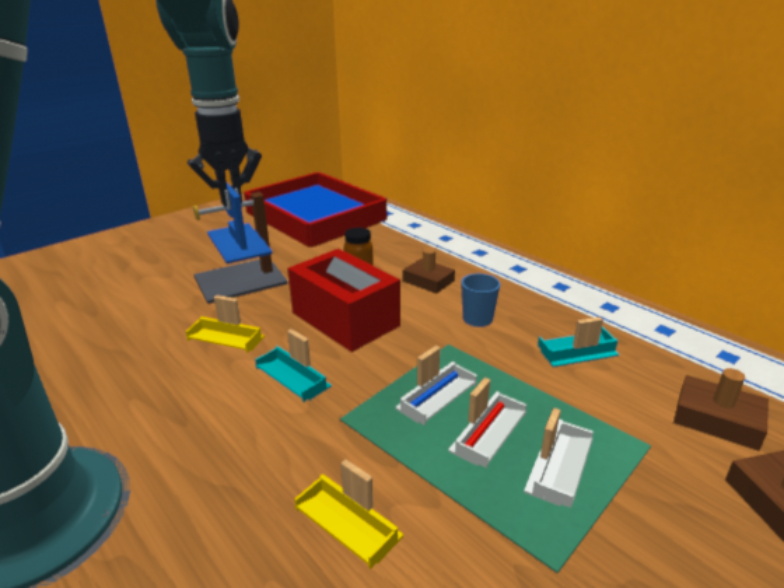

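Run:
```python
from h import *
d=np.load('w4c.npz');Kw,Mw=d['K'],d['M']
g=lambda L:[(u/1.4-.2,v/1.4-.2) for u,v in L]
s=[[-50,0,170],[60,0,170],[60,-12,185],[60,12,185],[80,12,185],[80,-12,185],[-53,0,170]]
fit(s,[(Kw,Mw,range(7),g([(272,127),(553,129),(562,160),(571,91),(622,92),(611,160),(264,125)]))],[480,365,-.2])
# lid yaw check: plate corners far edge z=136 
r=ray(g([(307,178),(475,178),(466,420),(320,420)]),203-72.4+6,Kw,Mw);print(np.round(r,1), np.linalg.norm(r[1]-r[0]))
print(r[:2].mean(0), np.degrees(np.arctan2(*(r[1]-r[0])[[1,0]])))
```

```text
fit [480.9 365. ] yaw -13.71 res [[1.0, -0.8], [-3.5, 0.3], [-2.4, 0.5], [-2.3, -0.8], [1.3, -1.0], [0.7, 1.0], [1.3, 0.5]]
[[432.9 355.  136.6]
 [513.7 336.3 136.6]
 [485.6 199.8 136.6]
 [400.4 219.4 136.6]] 83.01338031400888
[473.29575452 345.68123984 136.6       ] -13.002241690250202
```

Emit:
{"method": "play_rows", "body": {
  "steps": [0.004, 0.015, 0, -0.5, 0.004, 0.015, 0, 0, 0.004, 0.015, 0, 0, 0.004, 0.015, 0, 0, 0.004, 0.015, 0, 0]
}}

```text
clock: 7.37
tcp_pos: [481.3, 348.8, 203.9]
eef_rot: [0.702, 0.086, 0.702, -0.086]
ft_force: [1.1, -0.4, -3.0]
finger_gap: 8.9
```

Emit:
{"method": "play_rows", "body": {
  "steps": [0.004, 0.015, 0, 0, 0, 0, 0, 0, 0, 0, 0, 0, 0, 0, 0, 0]
}}

```text
clock: 7.7
tcp_pos: [484.4, 363.1, 203.8]
eef_rot: [0.702, 0.085, 0.702, -0.086]
ft_force: [0.3, -0.1, -3.2]
finger_gap: 9.0
```

Run:
```python
from h import *
state(); im,K,M=snap('wrist','w5.png'); im2,_,_=snap('side','s5.png'); np.save('s5.npy',im2)
cv2.imwrite('pics/z5.png',cv2.resize(im2[100:220,120:240,::-1],None,fx=5,fy=5,interpolation=2))
```

```text
t 7.70 tcp [484.4 363.1 203.8] x [-0.001 -0.002 -1.   ] z [ 0.971 -0.241 -0.   ] yaw(jaw) -13.9 gap 9.0 F [ 0.3 -0.1 -3.2]
```

View pics/w5.png

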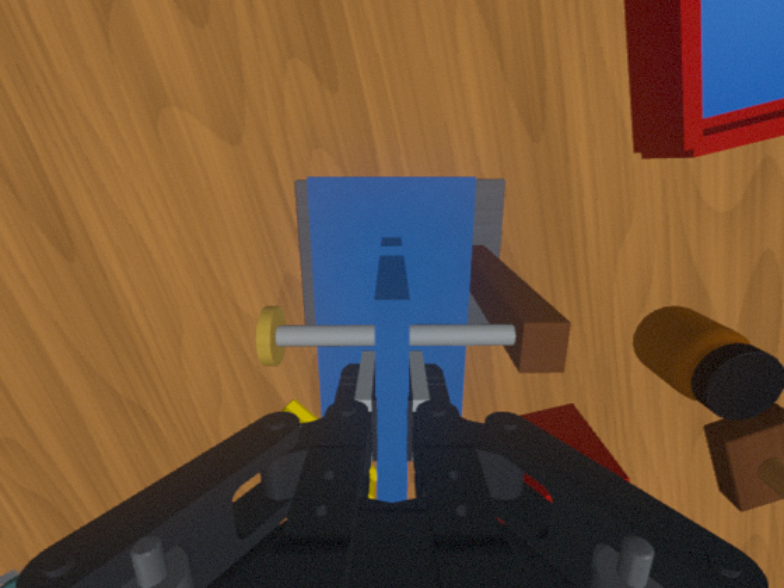

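View pics/z5.png

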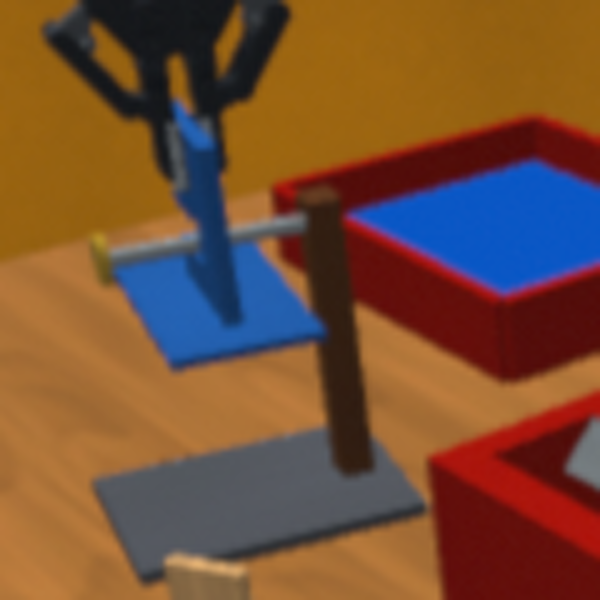

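Run:
```python
from h import *
K,M=cam('wrist'); s=bot.read_state(); t=np.array(s['tcp_pos'])
yd=q2R(s['eef_rot'])[:,1]; xd=q2R(s['eef_rot'])[:,2]
g=lambda u,v:[[u/1.4-.2,v/1.4-.2]]
for nm,u,v,z in [('pinL',300,336,170),('pinR',490,334.5,170),('edgeL',307,178,t[2]-66.4),('edgeR',475,178,t[2]-66.4),('head',277,336,170),('post',515,335,170)]:
    r=ray(g(u,v),z,K,M)[0]-t; print(nm,'x %.1f y %.1f'%(r@xd,r@yd))
```

```text
pinL x -43.1 y 0.6
pinR x 46.3 y 1.4
edgeL x -41.8 y 71.2
edgeR x 41.2 y 71.3
head x -54.0 y 0.6
post x 58.1 y 1.1
```

Emit:
{"method": "play_rows", "body": {
  "steps": [0.001, 0.0045, 0, 0.2, 0, 0, -0.006, 0, 0, 0, -0.006, 0, 0, 0, -0.003, 0, 0, 0, 0, 0]
}}

```text
clock: 8.22
tcp_pos: [484.3, 368.6, 187.9]
eef_rot: [0.702, 0.083, 0.703, -0.085]
ft_force: [-0.1, 0.1, -3.2]
finger_gap: 9.6
```

Emit:
{"method": "play_rows", "body": {
  "steps": [0, 0, -0.002, 0, 0, 0, 0, 0, 0, 0, 0, 0]
}}

```text
clock: 8.47
tcp_pos: [484.9, 369.3, 187.3]
eef_rot: [0.702, 0.084, 0.702, -0.084]
ft_force: [-0.0, -0.3, -2.9]
finger_gap: 9.5
```

Run:
```python
from h import *
state(); im,K,M=snap('wrist','w6.png'); im2,_,_=snap('side','s6.png')
cv2.imwrite('pics/z6.png',cv2.resize(im2[100:220,120:240,::-1],None,fx=5,fy=5,interpolation=2))
```

```text
t 8.47 tcp [484.9 369.3 187.3] x [-0. -0. -1.] z [ 0.972 -0.235 -0.   ] yaw(jaw) -13.6 gap 9.5 F [-0.  -0.3 -2.9]
```

View pics/z6.png

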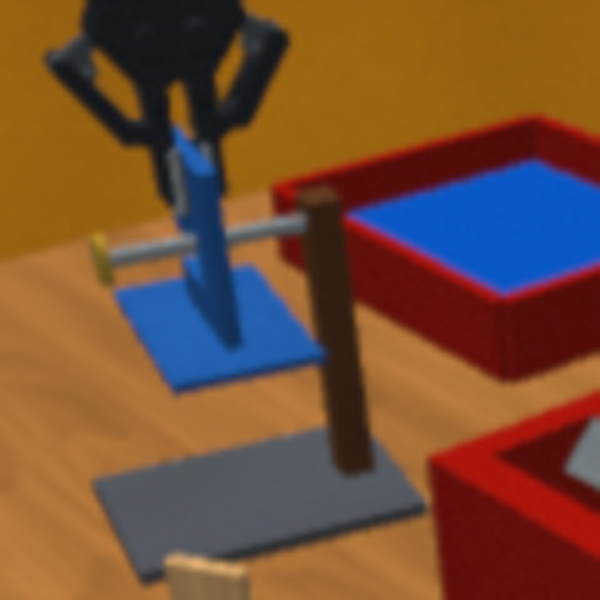

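Emit:
{"method": "play_rows", "body": {
  "steps": [0, 0, -0.0015, 0, 0, 0, 0, 0, 0, 0, 0, 0]
}}

```text
clock: 8.82
tcp_pos: [484.9, 369.2, 185.7]
eef_rot: [0.702, 0.084, 0.702, -0.084]
ft_force: [0.1, -0.0, -2.8]
finger_gap: 9.4
```

Emit:
{"method": "play_rows", "body": {
  "steps": [0, 0, -0.001, 0, 0, 0, 0, 0, 0, 0, 0, 0]
}}

```text
clock: 9.07
tcp_pos: [485.0, 369.4, 185.2]
eef_rot: [0.702, 0.084, 0.702, -0.084]
ft_force: [-0.3, -0.4, 0.6]
finger_gap: 8.8
```

Emit:
{"method": "play_rows", "body": {
  "steps": [0, 0, 0, 0, 0, 0, 0, 0, 0, 0, 0, 0, 0, 0, 0, 0],
  "gripper": 0.045
}}

```text
clock: 9.4
tcp_pos: [485.1, 369.4, 185.0]
eef_rot: [0.702, 0.084, 0.702, -0.084]
ft_force: [-0.1, 0.6, -0.4]
finger_gap: 45.0
```

Emit:
{"method": "play_rows", "body": {
  "steps": [0, 0, 0.008, 0, 0, 0, 0.015, 0, 0, 0, 0.02, 0, 0, 0, 0.03, 0, 0, 0, 0.035, 0]
}}

```text
clock: 9.82
tcp_pos: [484.2, 368.7, 293.1]
eef_rot: [0.701, 0.083, 0.703, -0.084]
ft_force: [0.7, -0.1, 0.4]
finger_gap: 44.7
```

Emit:
{"method": "play_rows", "body": {
  "steps": [0, -0.02, 0.035, 0, 0, -0.03, 0.02, 0, 0, -0.03, 0.02, 0, 0, -0.03, 0.02, 0, 0, 0, 0, 0]
}}

```text
clock: 10.23
tcp_pos: [487.7, 254.4, 392.7]
eef_rot: [0.705, 0.087, 0.699, -0.087]
ft_force: [1.8, 0.3, 0.2]
finger_gap: 45.0
```

Run:
```python
from h import *
state(); im,K,M=snap('wrist','w7.png');np.save('w7.npy',im);np.savez('w7c.npz',K=K,M=M); im2,_,_=snap('side','s7.png')
cv2.imwrite('pics/z7.png',cv2.resize(im2[100:220,120:240,::-1],None,fx=5,fy=5,interpolation=2))
```

```text
t 10.23 tcp [487.7 254.4 392.7] x [ 0.008 -0.001 -1.   ] z [ 0.97  -0.243  0.008] yaw(jaw) -14.1 gap 45.0 F [1.8 0.3 0.2]
```

View pics/z7.png

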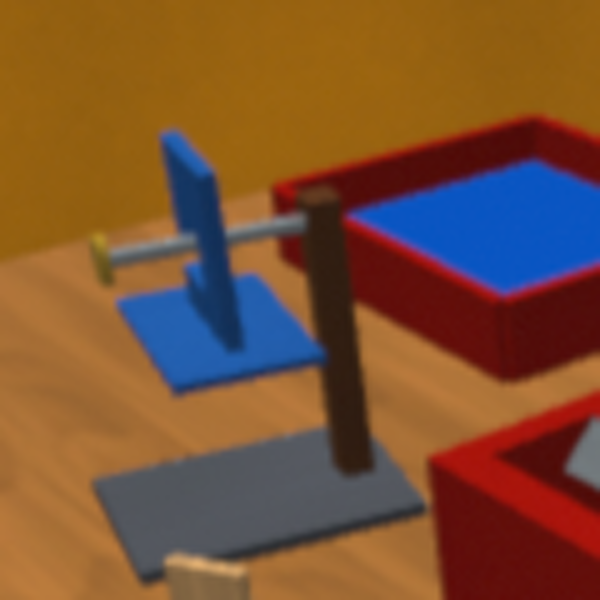

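View pics/w7.png

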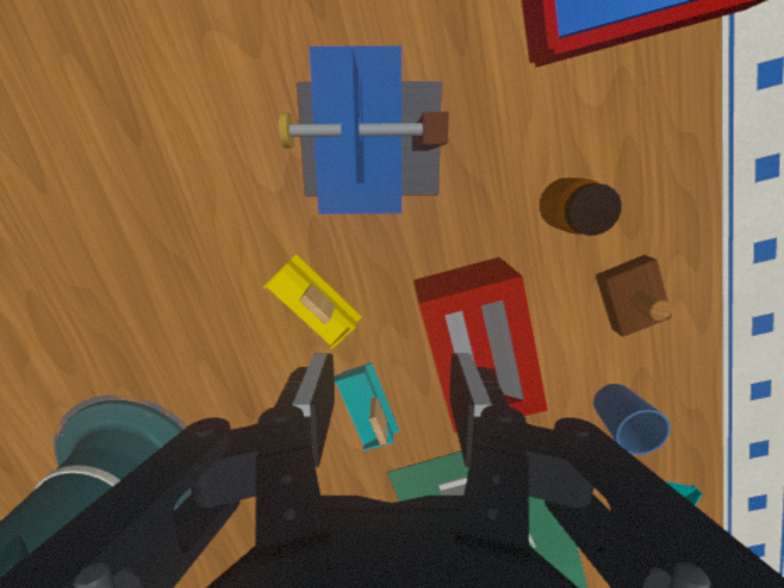

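Emit:
{"method": "play_rows", "body": {
  "steps": [-0.003, -0.04, 0, -6.3, -0.003, -0.04, 0, -6.3, -0.003, -0.04, 0, -6.3, -0.003, -0.04, 0, -6.3, -0.003, -0.04, 0, -6.3]
}}

```text
clock: 10.75
tcp_pos: [469.1, 59.1, 387.1]
eef_rot: [0.652, 0.272, 0.653, -0.272]
ft_force: [1.0, 0.1, -0.3]
finger_gap: 45.2
```

Emit:
{"method": "play_rows", "body": {
  "steps": [-0.003, -0.04, 0, -6.3, -0.003, -0.04, 0, -6.3, -0.003, -0.04, 0, -6.3, -0.003, -0.04, 0, -6.3, -0.003, -0.04, 0, -6.3],
  "gripper": 0.08
}}

```text
clock: 11.17
tcp_pos: [454.8, -140.9, 387.2]
eef_rot: [0.554, 0.439, 0.555, -0.439]
ft_force: [-0.2, -0.1, -0.2]
finger_gap: 80.1
```

Emit:
{"method": "play_rows", "body": {
  "steps": [-0.003, -0.04, 0, -6.3, -0.003, -0.04, 0, -6.3, 0, 0, 0, 0, 0, 0, 0, 0]
}}

```text
clock: 11.5
tcp_pos: [448.9, -221.5, 386.5]
eef_rot: [0.502, 0.497, 0.504, -0.497]
ft_force: [0.3, 1.4, 1.2]
finger_gap: 80.3
```

Run:
```python
from h import *
state(); im,K,M=snap('wrist','w8.png');np.save('w8.npy',im);np.savez('w8c.npz',K=K,M=M)
```

```text
t 11.50 tcp [ 448.9 -221.5  386.5] x [-0.002  0.001 -1.   ] z [ 0.012 -1.    -0.001] yaw(jaw) -89.3 gap 80.3 F [0.3 1.4 1.2]
```

View pics/w8.png

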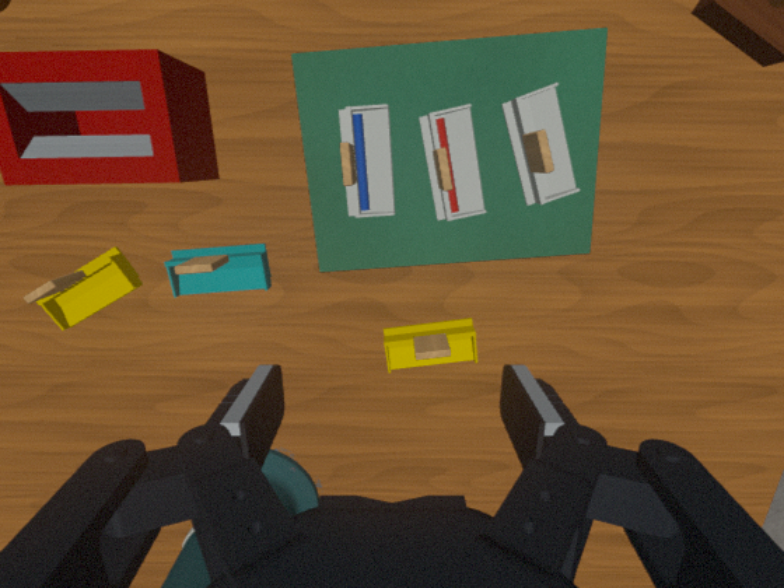

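Run:
```python
from h import *
im=np.load('w8.npy')
cv2.imwrite('pics/z8.png',cv2.resize(im[50:170,230:420,::-1],None,fx=4.2,fy=4.2,interpolation=2))
```

```text
(no output)
```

View pics/z8.png

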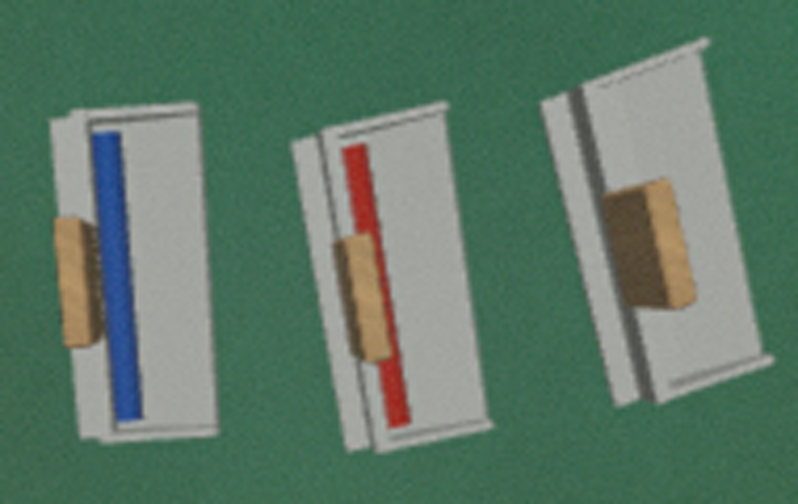

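```bash
cat >> h.py <<'E'
TR=[[26,-62,4],[26,62,4],[-32,-62,24],[-32,62,24],[20,-22,78],[10,-22,78],[10,22,78],[20,22,78]]
E
python3 - <<'E'
from h import *
d=np.load('w8c.npz');K,M=d['K'],d['M']
z=lambda L:[(230+u/4.2-.4,50+v/4.2-.4) for u,v in L]
for n,L in dict(a=[(50,120),(80,438),(197,103),(217,435),(55,217),(81,219),(93,345),(66,347)],b=[(292,142),(350,450),(447,105),(492,427),(345,238),(370,233),(390,355),(365,362)],c=[(541,102),(620,405),(707,42),(773,358),(645,185),(668,180),(695,303),(675,308)]).items():
    print(n); x=fit(TR,[(K,M,range(8),z(L))],[530,-250,1.57],z0=4)
    c,s=np.cos(x[2]),np.sin(x[2]); print('tab',x[0]+15*c,x[1]+15*s)
E
```

```text
a
fit [ 527.1 -187.3] yaw 94.22 res [[0.2, -0.2], [0.1, 0.1], [0.2, -0.2], [0.1, 0.1], [-0.6, 0.0], [0.1, -0.9], [0.1, 0.5], [-0.2, 0.5]]
tab 525.968512287843 -172.3314668980004
b
fit [ 525.4 -290.4] yaw 102.74 res [[-0.2, -0.1], [-0.8, 0.4], [-0.1, -1.1], [0.1, 0.3], [-0.4, -0.3], [0.5, -0.6], [0.7, 0.9], [0.0, 0.7]]
tab 522.0478831663555 -275.776273140278
c
fit [ 546.4 -394. ] yaw 110.49 res [[-0.3, 0.1], [-0.7, 0.4], [-0.3, -1.3], [0.4, 0.8], [-0.5, 0.2], [0.9, -1.2], [1.4, -0.2], [-0.5, 1.0]]
tab 541.1386475597456 -379.9489021304056
```

Emit:
{"method": "play_rows", "body": {
  "steps": [0.019, 0.012, -0.034, 0.9, 0.019, 0.012, -0.034, 0.9, 0.019, 0.012, -0.034, 0.9, 0.02, 0.013, -0.034, 0.8, 0, 0, -0.04, 0]
}}

```text
clock: 11.97
tcp_pos: [530.7, -164.7, 211.2]
eef_rot: [0.522, 0.48, 0.52, -0.476]
ft_force: [1.0, 0.3, -0.5]
finger_gap: 80.2
```

Emit:
{"method": "play_rows", "body": {
  "steps": [0, 0, -0.04, 0, 0, 0, -0.03, 0, 0, 0, 0, 0, 0, 0, 0, 0]
}}

```text
clock: 12.3
tcp_pos: [525.6, -169.1, 140.8]
eef_rot: [0.518, 0.48, 0.521, -0.48]
ft_force: [1.3, -0.3, 0.3]
finger_gap: 80.0
```

Run:
```python
from h import *
state(); im,K,M=snap('wrist','w9.png')
```

```text
t 12.30 tcp [ 525.6 -169.1  140.8] x [-0.003  0.002 -1.   ] z [ 0.078 -0.997 -0.002] yaw(jaw) -85.5 gap 80.0 F [ 1.3 -0.3  0.3]
```

View pics/w9.png

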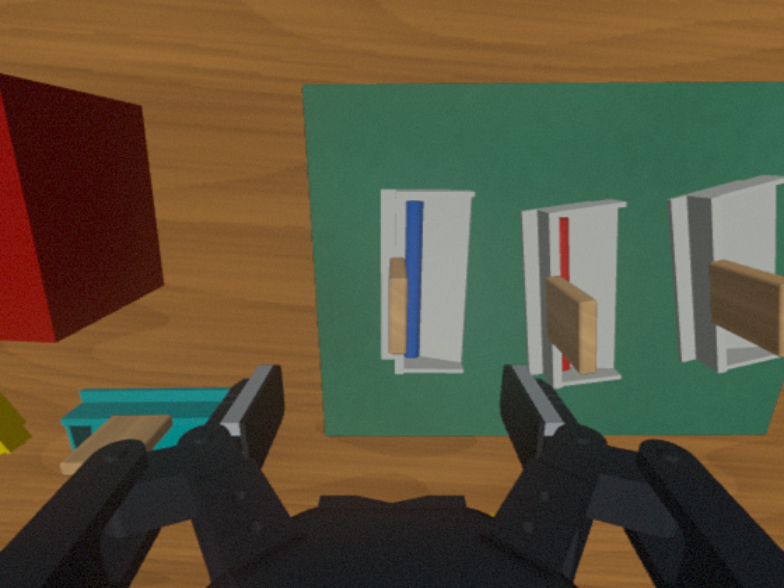

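Emit:
{"method": "play_rows", "body": {
  "steps": [0, -0.003, -0.03, 0, 0, 0, -0.035, 0, 0, 0, -0.025, 0, 0, 0, 0, 0, 0, 0, 0, 0]
}}

```text
clock: 12.77
tcp_pos: [527.2, -174.4, 53.4]
eef_rot: [0.519, 0.481, 0.518, -0.48]
ft_force: [-0.4, 0.6, 1.5]
finger_gap: 79.8
```

Emit:
{"method": "play_rows", "body": {
  "steps": [0, 0, 0, 0, 0, 0, 0, 0, 0, 0, 0, 0, 0, 0, 0, 0, 0, 0, 0, 0],
  "gripper": 0,
  "newtons": 40
}}

```text
clock: 13.18
tcp_pos: [526.5, -174.9, 52.8]
eef_rot: [0.519, 0.481, 0.518, -0.481]
ft_force: [0.5, 0.2, -0.3]
finger_gap: 19.4
```

Emit:
{"method": "play_rows", "body": {
  "steps": [0, 0, 0, 0, 0, 0, 0, 0, 0, 0, 0, 0, 0, 0, 0, 0, 0, 0, 0, 0]
}}

```text
clock: 13.6
tcp_pos: [525.9, -174.6, 51.9]
eef_rot: [0.518, 0.481, 0.518, -0.481]
ft_force: [-1.1, 0.9, 2.1]
finger_gap: 9.3
```

Emit:
{"method": "play_rows", "body": {
  "steps": [0, 0, 0.01, 0, 0, 0, 0.02, 0, 0, 0, 0.03, 0, 0, 0, 0.03, 0, 0, 0, 0.03, 0]
}}

```text
clock: 14.02
tcp_pos: [525.4, -174.7, 173.1]
eef_rot: [0.518, 0.481, 0.519, -0.481]
ft_force: [1.0, 0.1, -1.2]
finger_gap: 9.4
```

Run:
```python
from h import *
state(); im,K,M=snap('wrist','w10.png');  im,K,M=snap('scene','c10.png')
```

```text
t 14.02 tcp [ 525.4 -174.7  173.1] x [-0.001  0.    -1.   ] z [ 0.075 -0.997 -0.   ] yaw(jaw) -85.7 gap 9.4 F [ 1.   0.1 -1.2]
```

View pics/w10.png

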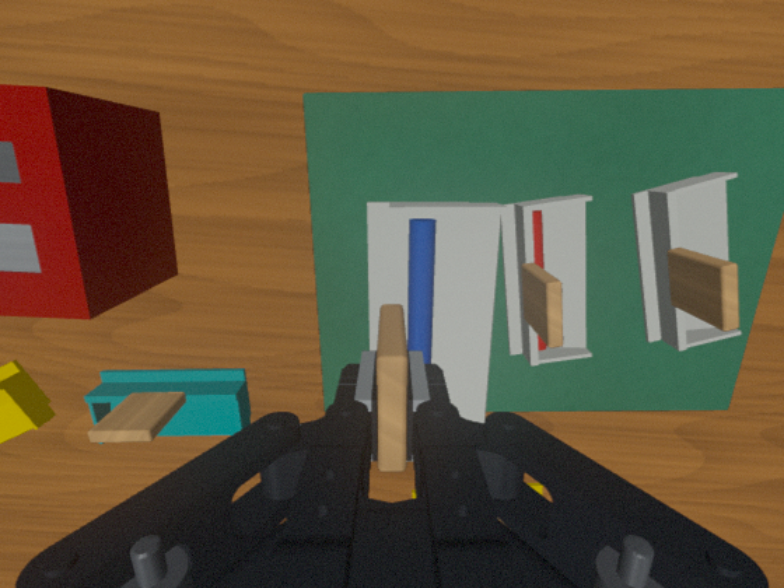

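Emit:
{"method": "play_rows", "body": {
  "steps": [0, 0.004, 0.005, 2, 0, 0.009, 0.004, 4, 0, 0.014, 0.003, 6, 0, 0.018, 0, 6.9, 0, 0.02, 0, 6.9]
}}

```text
clock: 14.53
tcp_pos: [525.3, -109.9, 183.3]
eef_rot: [0.613, 0.352, 0.614, -0.352]
ft_force: [-0.4, 0.8, -2.1]
finger_gap: 9.6
```

Emit:
{"method": "play_rows", "body": {
  "steps": [0, 0.02, 0, 6.9, 0, 0.02, 0, 6.9, 0, 0.02, 0, 6.9, 0, 0.02, 0, 6.9, 0, 0.02, 0, 6.9]
}}

```text
clock: 14.95
tcp_pos: [525.2, -9.0, 183.1]
eef_rot: [0.69, 0.153, 0.691, -0.154]
ft_force: [0.1, 0.1, -2.2]
finger_gap: 9.3
```

Emit:
{"method": "play_rows", "body": {
  "steps": [0, 0.02, 0, 6.9, 0, 0.02, 0, 6.9, 0, 0.02, 0, 6.2, -0.002, 0.016, 0, 4, -0.002, 0.012, 0, 2.2]
}}

```text
clock: 15.37
tcp_pos: [521.1, 79.8, 183.2]
eef_rot: [0.707, -0.006, 0.708, 0.007]
ft_force: [-0.1, 0.9, -2.0]
finger_gap: 9.6
```

Emit:
{"method": "play_rows", "body": {
  "steps": [0, 0.006, 0, 0, 0, 0.003, 0, 0, 0, 0, 0, 0, 0, 0, 0, 0, 0, 0, 0, 0]
}}

```text
clock: 15.78
tcp_pos: [522.1, 86.1, 183.7]
eef_rot: [0.707, -0.004, 0.707, 0.004]
ft_force: [-0.4, -0.3, -2.3]
finger_gap: 9.3
```

Run:
```python
from h import *
state(); im,K,M=snap('wrist','w11.png');  im,K,M=snap('scene','c11.png')
```

```text
t 15.78 tcp [522.1  86.1 183.7] x [-0.    -0.001 -1.   ] z [ 1.     0.011 -0.   ] yaw(jaw) 0.7 gap 9.3 F [-0.4 -0.3 -2.3]
```

View pics/w11.png

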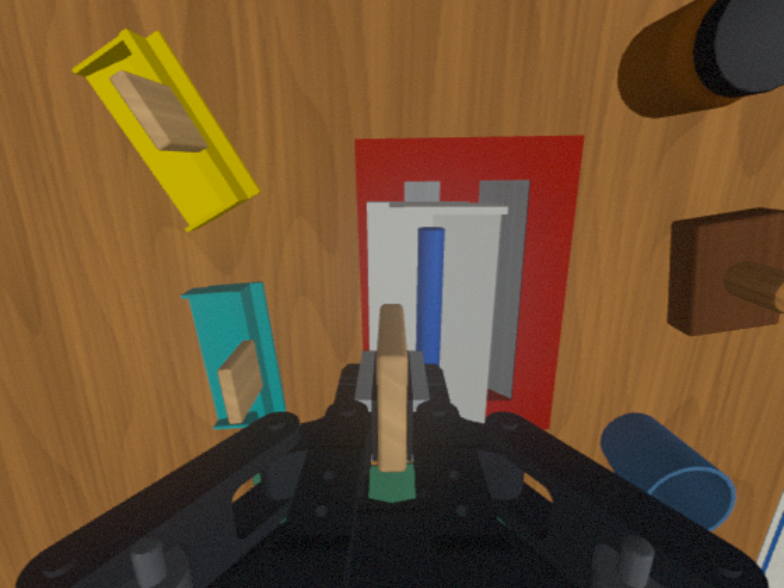

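View pics/c11.png

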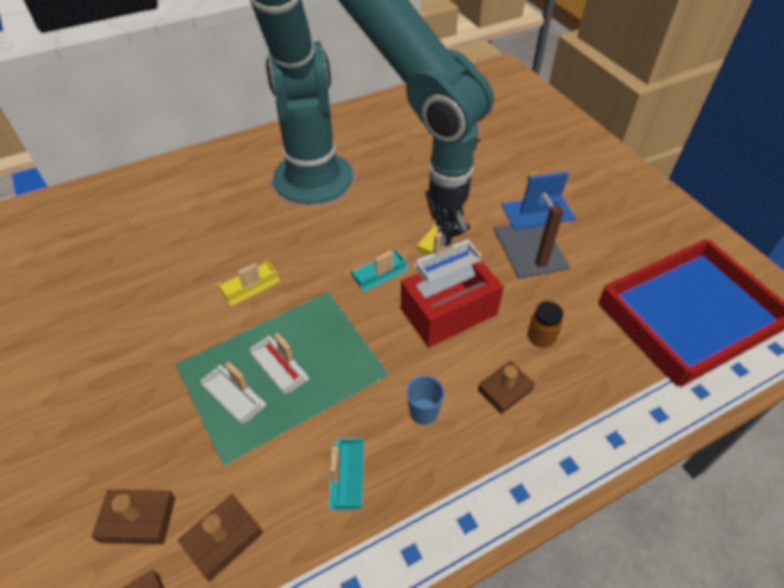

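Run:
```python
from h import *
K,M=cam('wrist'); s=bot.read_state()
g=lambda L:[(u/1.4-.2,v/1.4-.2) for u,v in L]
b=[[-60,90,100],[60,90,100],[60,-90,100],[-36,68,100],[36,68,100],[36,-68,100]]
x=fit(b,[(K,M,[0,1,2,4],g([(355,140),(583,135),(549,431),(528,180)]))],[564,88,0])
zt=s['tcp_pos'][2]-47.9
T=[[26,-62,4],[-32,-62,24],[-32,62,24]]
x2=fit(T,[(K,M,[0,1],g([(367,203),(507,207)]))],[525,88,3.14],z0=zt)
c,sn=np.cos(x[2]),np.sin(x[2]); d=x2[:2]-x[:2]; print('trough origin in box', d@[c,sn], d@[-sn,c], np.degrees(x2[2]-x[2]))
```

```text
fit [563.3  87.7] yaw 1.77 res [[-1.9, 0.0], [0.1, 0.3], [-0.1, -0.8], [3.7, 0.2]]
fit [536.9  85.7] yaw 180.90 res [[-0.5, 0.0], [0.4, 0.0]]
trough origin in box -26.445900847715986 -1.1658677443212189 179.12554195381344
```

Emit:
{"method": "play_rows", "body": {
  "steps": [-0.0015, 0.001, -0.008, 0.8, 0, 0, -0.012, 0, 0, 0, -0.01, 0, 0, 0, -0.003, 0, 0, 0, 0, 0]
}}

```text
clock: 16.3
tcp_pos: [519.3, 88.0, 149.0]
eef_rot: [0.706, -0.01, 0.708, 0.01]
ft_force: [0.8, 0.2, -1.9]
finger_gap: 9.3
```

Emit:
{"method": "play_rows", "body": {
  "steps": [0, 0, -0.0015, 0, 0, 0, 0, 0, 0, 0, 0, 0]
}}

```text
clock: 16.55
tcp_pos: [520.7, 88.4, 149.6]
eef_rot: [0.707, -0.01, 0.707, 0.01]
ft_force: [0.3, 0.1, -1.6]
finger_gap: 9.6
```

Emit:
{"method": "play_rows", "body": {
  "steps": [0, 0, -0.001, 0, 0, 0, 0, 0, 0, 0, 0, 0]
}}

```text
clock: 16.8
tcp_pos: [520.6, 88.3, 148.5]
eef_rot: [0.707, -0.01, 0.707, 0.01]
ft_force: [-0.4, 0.1, -1.6]
finger_gap: 9.8
```

Emit:
{"method": "play_rows", "body": {
  "steps": [0, 0, -0.001, 0, 0, 0, 0, 0, 0, 0, 0, 0]
}}

```text
clock: 17.05
tcp_pos: [520.8, 88.3, 147.8]
eef_rot: [0.707, -0.01, 0.707, 0.01]
ft_force: [-0.8, -0.2, 5.2]
finger_gap: 9.5
```

Emit:
{"method": "play_rows", "body": {
  "steps": [0, 0, -0.001, 0, 0, 0, 0, 0, 0, 0, 0, 0]
}}

```text
clock: 17.3
tcp_pos: [520.8, 88.3, 147.8]
eef_rot: [0.707, -0.01, 0.707, 0.009]
ft_force: [-3.9, -1.7, 11.9]
finger_gap: 9.6
```

Emit:
{"method": "play_rows", "body": {
  "steps": [0, 0, 0.0015, 0, 0, 0, 0, 0]
}}

```text
clock: 17.47
tcp_pos: [520.6, 88.3, 147.9]
eef_rot: [0.707, -0.01, 0.707, 0.01]
ft_force: [-0.3, 0.2, -1.6]
finger_gap: 9.5
```

Emit:
{"method": "play_rows", "body": {
  "steps": [0, 0, 0, 0, 0, 0, 0, 0, 0, 0, 0, 0],
  "gripper": 0.03
}}

```text
clock: 17.72
tcp_pos: [520.5, 88.3, 147.7]
eef_rot: [0.707, -0.01, 0.707, 0.01]
ft_force: [-0.0, 0.3, -0.9]
finger_gap: 29.8
```

Run:
```python
from h import *
state(); im,K,M=snap('wrist','w12.png');  im,K,M=snap('scene','c12.png');  im2,K,M=snap('side','s12.png')
cv2.imwrite('pics/z12.png',np.hstack([cv2.resize(im[130:250,270:390,::-1],None,fx=3.3,fy=3.3,interpolation=2),cv2.resize(im2[120:240,180:300,::-1],None,fx=3.3,fy=3.3,interpolation=2)]))
```

```text
t 17.72 tcp [520.5  88.3 147.7] x [ 0.  0. -1.] z [1.    0.028 0.   ] yaw(jaw) 1.6 gap 29.8 F [-0.   0.3 -0.9]
```

View pics/w12.png

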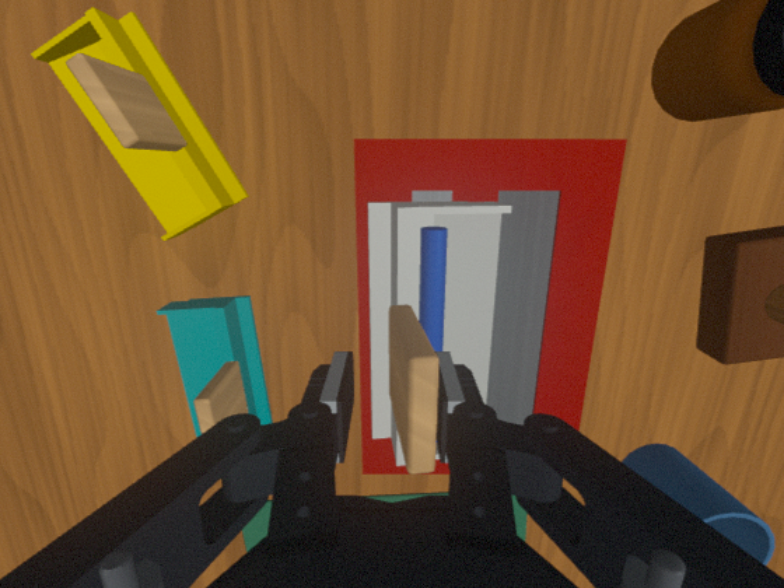

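View pics/z12.png

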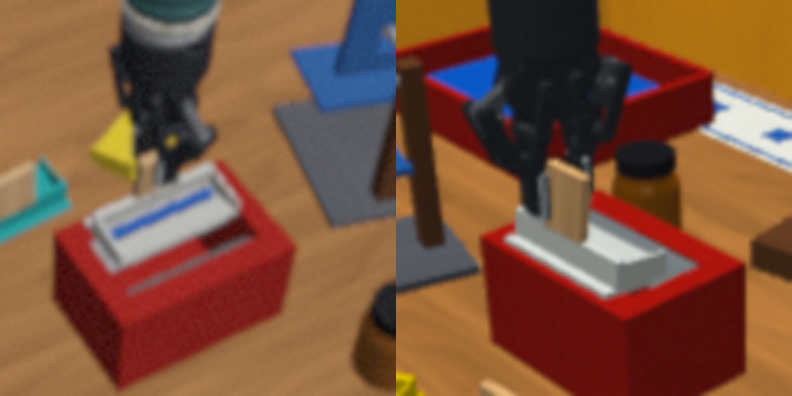

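Emit:
{"method": "play_rows", "body": {
  "steps": [0, 0, 0, 0, 0, 0, 0, 0, 0.004, 0, 0, 0, 0.004, 0, 0, 0, 0.004, 0, 0, 0],
  "gripper": 0.05
}}

```text
clock: 18.28
tcp_pos: [533.1, 88.3, 147.9]
eef_rot: [0.707, -0.01, 0.707, 0.01]
ft_force: [0.3, -0.4, -0.2]
finger_gap: 49.6
```

Emit:
{"method": "play_rows", "body": {
  "steps": [0.004, 0, 0, 0, 0.003, 0, 0, 0, 0.003, 0, 0, 0, 0, 0, 0, 0]
}}

```text
clock: 18.62
tcp_pos: [543.2, 88.3, 147.7]
eef_rot: [0.707, -0.01, 0.707, 0.01]
ft_force: [1.7, 0.5, 0.5]
finger_gap: 49.9
```

Run:
```python
from h import *
state(); im,K,M=snap('wrist','w13.png');  im,K,M=snap('scene','c13.png');  im2,K,M=snap('side','s13.png')
cv2.imwrite('pics/z13.png',np.hstack([cv2.resize(im[130:250,270:390,::-1],None,fx=3.3,fy=3.3,interpolation=2),cv2.resize(im2[120:240,180:300,::-1],None,fx=3.3,fy=3.3,interpolation=2)]))
```

```text
t 18.62 tcp [543.2  88.3 147.7] x [ 0.  0. -1.] z [1.    0.027 0.001] yaw(jaw) 1.6 gap 49.9 F [1.7 0.5 0.5]
```

View pics/w13.png

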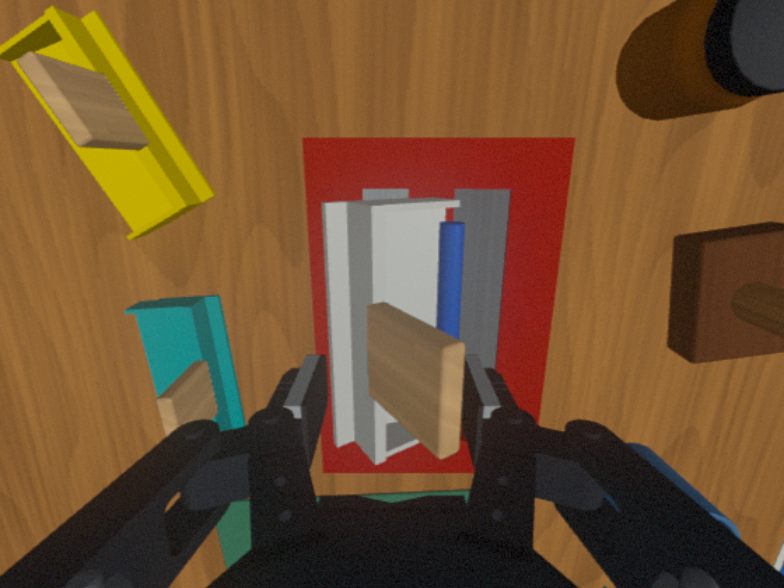

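View pics/z13.png

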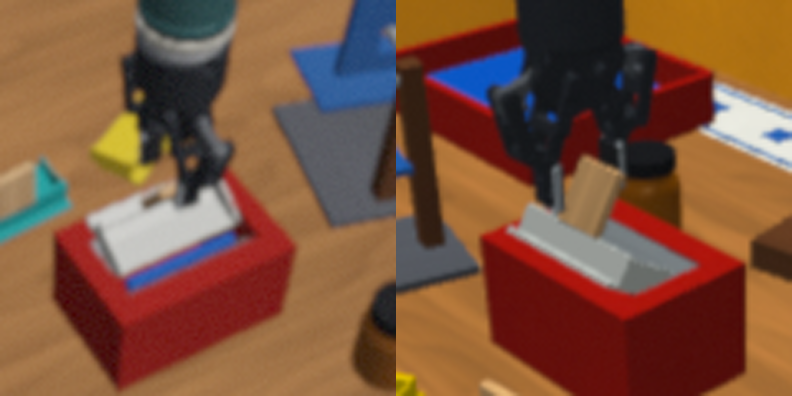

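Emit:
{"method": "play_rows", "body": {
  "steps": [0.002, 0, 0, 0, 0, 0, 0, 0, 0, 0, 0, 0, 0, 0, 0, 0, 0, 0, 0, 0]
}}

```text
clock: 19.18
tcp_pos: [544.4, 88.3, 147.8]
eef_rot: [0.707, -0.01, 0.707, 0.01]
ft_force: [0.8, 0.3, 0.5]
finger_gap: 50.1
```

Run:
```python
from h import *
state(); im,K,M=snap('wrist','w14.png');  im,K,M=snap('scene','c14.png');  im2,K,M=snap('side','s14.png')
cv2.imwrite('pics/z14.png',np.hstack([cv2.resize(im[130:250,270:390,::-1],None,fx=3.3,fy=3.3,interpolation=2),cv2.resize(im2[120:240,180:300,::-1],None,fx=3.3,fy=3.3,interpolation=2)]))
```

```text
t 19.18 tcp [544.4  88.3 147.8] x [ 0. -0. -1.] z [1.    0.027 0.   ] yaw(jaw) 1.6 gap 50.1 F [0.8 0.3 0.5]
```

View pics/z14.png

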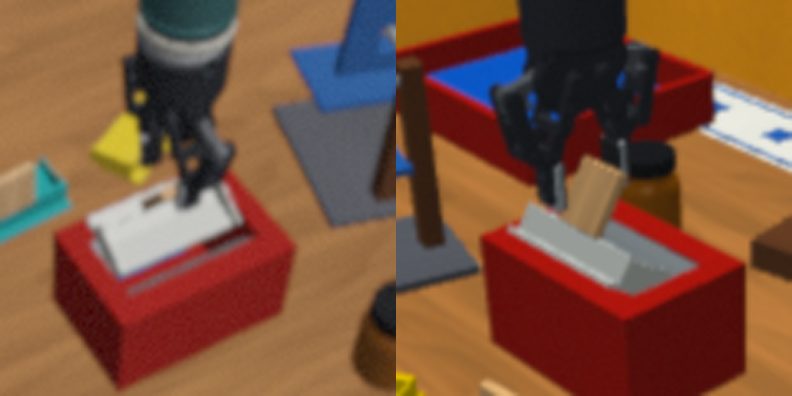

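View pics/w14.png

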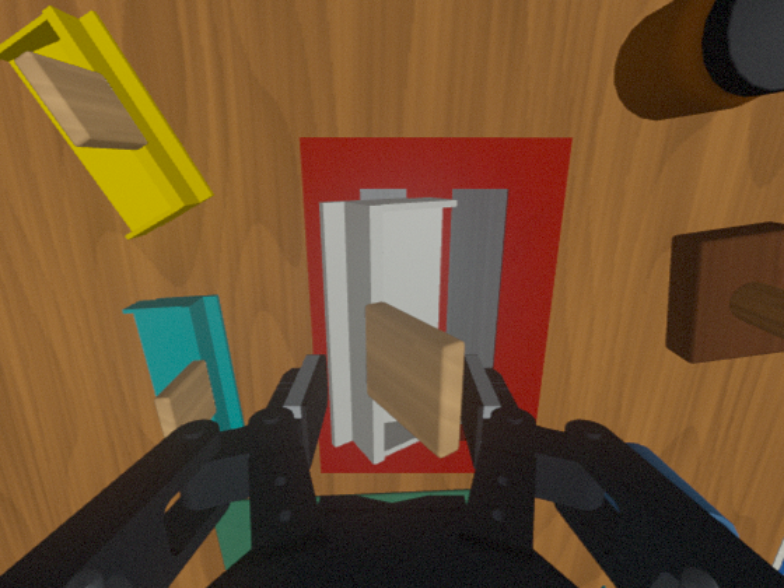

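Emit:
{"method": "play_rows", "body": {
  "steps": [-0.004, 0, 0, 0, -0.005, 0, 0, 0, -0.005, 0, 0, 0, -0.005, 0, 0, 0, -0.005, 0, 0, 0]
}}

```text
clock: 19.75
tcp_pos: [519.6, 88.3, 147.7]
eef_rot: [0.707, -0.01, 0.707, 0.01]
ft_force: [-0.6, 0.3, 0.1]
finger_gap: 50.2
```

Emit:
{"method": "play_rows", "body": {
  "steps": [0, 0, 0, 0, 0, 0, 0, 0]
}}

```text
clock: 19.92
tcp_pos: [520.1, 88.2, 147.9]
eef_rot: [0.707, -0.01, 0.707, 0.01]
ft_force: [0.4, -0.1, -0.1]
finger_gap: 49.8
```

Run:
```python
from h import *
state(); im,K,M=snap('wrist','w15.png')
```

```text
t 19.92 tcp [520.1  88.2 147.9] x [ 0. -0. -1.] z [1.    0.028 0.   ] yaw(jaw) 1.6 gap 49.8 F [ 0.4 -0.1 -0.1]
```

View pics/w15.png

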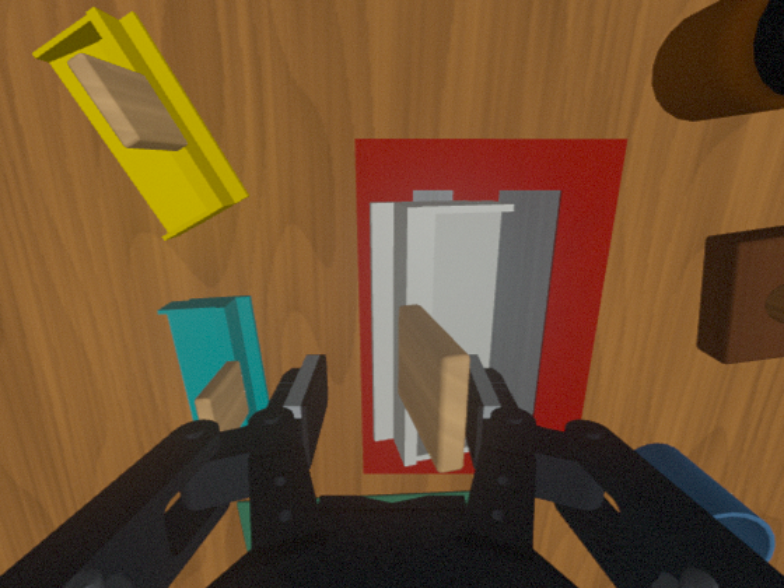

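Works well: the trough follows the finger back. Close to grip.

Emit:
{"method": "play_rows", "body": {
  "steps": [0, 0, 0, 0, 0, 0, 0, 0, 0, 0, 0, 0, 0, 0, 0, 0, 0, 0, 0, 0],
  "gripper": 0
}}

```text
clock: 20.38
tcp_pos: [520.5, 88.3, 147.8]
eef_rot: [0.707, -0.01, 0.707, 0.01]
ft_force: [0.2, -0.4, 0.1]
finger_gap: 9.6
```

Emit:
{"method": "play_rows", "body": {
  "steps": [0, 0, 0, 0, 0, 0, 0, 0, 0, 0, 0, 0]
}}

```text
clock: 20.63
tcp_pos: [520.5, 88.3, 147.8]
eef_rot: [0.707, -0.01, 0.707, 0.01]
ft_force: [-0.6, -0.2, 0.4]
finger_gap: 9.3
```

Emit:
{"method": "play_rows", "body": {
  "steps": [0, 0, 0.005, 0, 0, 0, 0.01, 0, 0, 0, 0.015, 0, 0, 0, 0.005, 0, 0, 0, 0, 0]
}}

```text
clock: 21.05
tcp_pos: [521.5, 88.5, 184.6]
eef_rot: [0.708, -0.01, 0.706, 0.01]
ft_force: [-0.6, -0.2, -1.6]
finger_gap: 9.3
```

Run:
```python
from h import *
state(); im,K,M=snap('wrist','w16.png');  im,K,M=snap('scene','c16.png');  im2,K,M=snap('side','s16.png')
cv2.imwrite('pics/z16.png',np.hstack([cv2.resize(im[130:250,270:390,::-1],None,fx=3.3,fy=3.3,interpolation=2),cv2.resize(im2[120:240,180:300,::-1],None,fx=3.3,fy=3.3,interpolation=2)]))
```

```text
t 21.05 tcp [521.5  88.5 184.6] x [ 0.003  0.    -1.   ] z [1.    0.027 0.003] yaw(jaw) 1.6 gap 9.3 F [-0.6 -0.2 -1.6]
```

View pics/z16.png

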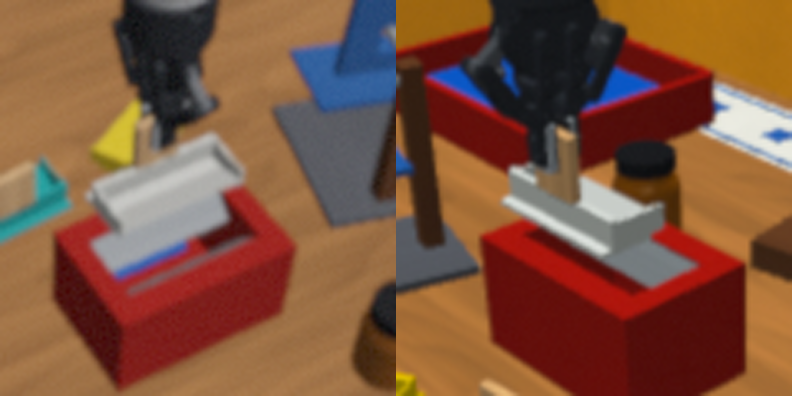

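View pics/w16.png

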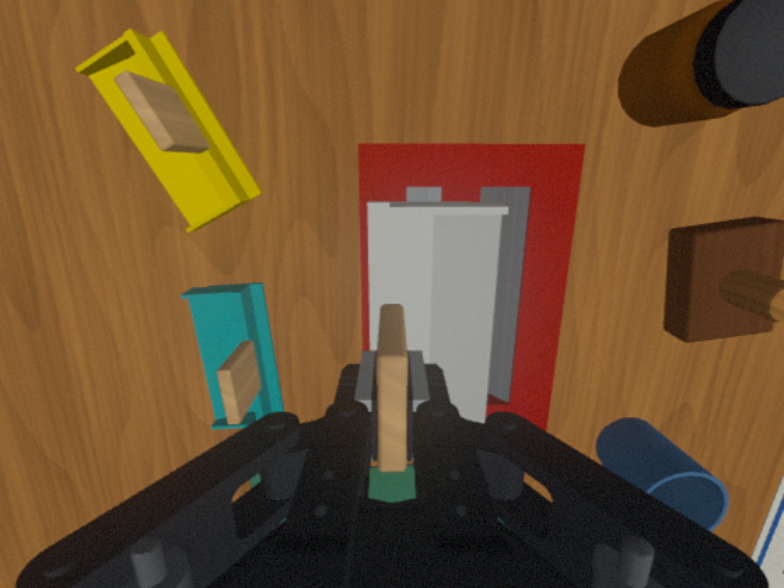

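View pics/c16.png

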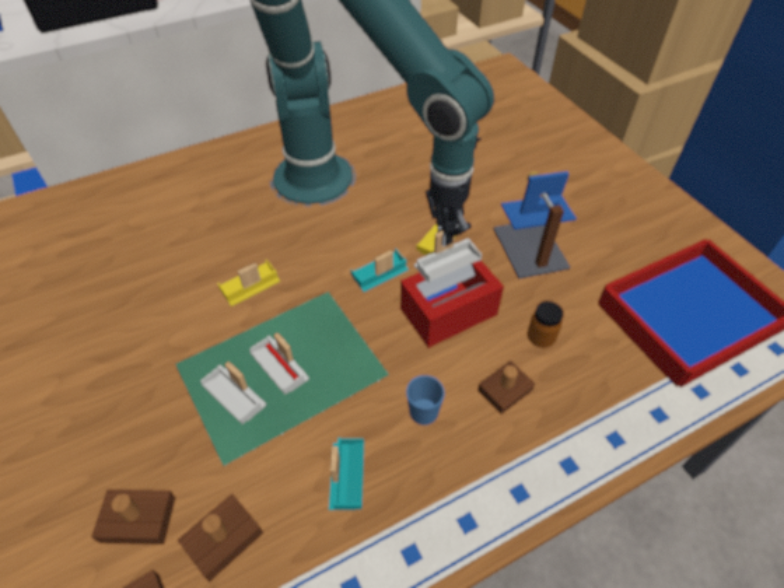

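Emit:
{"method": "play_rows", "body": {
  "steps": [0, -0.01, 0, -3, 0, -0.02, 0, -6.5, 0, -0.022, 0, -6.5, 0, -0.022, 0, -6.5, 0, -0.022, 0, -6.5]
}}

```text
clock: 21.62
tcp_pos: [519.8, -8.7, 182.0]
eef_rot: [0.686, 0.169, 0.687, -0.17]
ft_force: [-0.4, 0.0, -1.8]
finger_gap: 9.3
```

Emit:
{"method": "play_rows", "body": {
  "steps": [0, -0.022, 0, -6.5, 0, -0.022, 0, -6.5, 0, -0.022, 0, -6.5, 0, -0.022, 0, -6.5, 0, -0.022, 0, -6.5]
}}

```text
clock: 22.03
tcp_pos: [519.8, -118.7, 182.0]
eef_rot: [0.611, 0.355, 0.612, -0.355]
ft_force: [-0.0, 0.6, -2.4]
finger_gap: 9.3
```

Emit:
{"method": "play_rows", "body": {
  "steps": [0.002, -0.022, 0, -6.5, 0.002, -0.02, -0.01, -6.5, 0, -0.013, -0.03, -6.3, 0, 0, -0.035, 0, 0, 0, -0.035, 0]
}}

```text
clock: 22.45
tcp_pos: [524.3, -174.1, 71.5]
eef_rot: [0.545, 0.451, 0.544, -0.452]
ft_force: [0.7, 0.6, -2.4]
finger_gap: 9.6
```

Emit:
{"method": "play_rows", "body": {
  "steps": [0, 0, -0.012, 0, 0, 0, 0, 0, 0, 0, 0, 0]
}}

```text
clock: 22.7
tcp_pos: [524.5, -172.2, 60.7]
eef_rot: [0.544, 0.451, 0.545, -0.451]
ft_force: [0.6, 0.5, -1.4]
finger_gap: 9.4
```

Emit:
{"method": "play_rows", "body": {
  "steps": [0, 0, -0.006, -3, 0, 0, -0.0015, -3, 0, 0, 0, 0, 0, 0, 0, 0]
}}

```text
clock: 23.03
tcp_pos: [526.0, -172.9, 55.3]
eef_rot: [0.522, 0.479, 0.52, -0.478]
ft_force: [-0.0, 0.5, -2.0]
finger_gap: 9.5
```

Emit:
{"method": "play_rows", "body": {
  "steps": [0, 0, -0.001, 0, 0, 0, 0, 0, 0, 0, 0, 0]
}}

```text
clock: 23.28
tcp_pos: [524.8, -172.8, 52.9]
eef_rot: [0.521, 0.479, 0.52, -0.478]
ft_force: [0.6, -0.2, -1.5]
finger_gap: 9.4
```

Emit:
{"method": "play_rows", "body": {
  "steps": [0, 0, -0.001, 0, 0, 0, 0, 0, 0, 0, 0, 0]
}}

```text
clock: 23.53
tcp_pos: [524.8, -172.8, 51.8]
eef_rot: [0.521, 0.479, 0.52, -0.479]
ft_force: [-1.5, 0.9, 4.7]
finger_gap: 9.4
```

Emit:
{"method": "play_rows", "body": {
  "steps": [0, 0, 0.0005, 0, 0, 0, 0, 0, 0, 0, 0, 0, 0, 0, 0, 0],
  "gripper": 0.06
}}

```text
clock: 23.87
tcp_pos: [524.4, -172.7, 51.7]
eef_rot: [0.52, 0.479, 0.52, -0.479]
ft_force: [0.4, 0.3, 0.9]
finger_gap: 57.4
```

Emit:
{"method": "play_rows", "body": {
  "steps": [0, 0, 0.02, 0, 0, 0, 0.035, 0, 0, 0, 0.04, 0, 0, 0, 0.04, 0, 0, 0, 0.03, 0]
}}

```text
clock: 24.28
tcp_pos: [525.2, -172.8, 220.0]
eef_rot: [0.521, 0.479, 0.52, -0.478]
ft_force: [1.4, -0.9, 0.3]
finger_gap: 59.8
```

Emit:
{"method": "play_rows", "body": {
  "steps": [-0.02, -0.025, 0.02, 0, -0.03, -0.025, 0.015, 0, -0.02, -0.02, 0.01, 0, 0, 0, 0, 0, 0, 0, 0, 0],
  "gripper": 0.08
}}

```text
clock: 24.7
tcp_pos: [453.8, -244.1, 262.5]
eef_rot: [0.52, 0.48, 0.519, -0.48]
ft_force: [2.0, 0.9, -0.3]
finger_gap: 80.2
```

Run:
```python
from h import *
state(); im,K,M=snap('wrist','w17.png');np.savez('w17c.npz',K=K,M=M)
im2,_,_=snap('scene','c17.png')
cv2.imwrite('pics/z17.png',cv2.resize(im2[130:250,270:420,::-1],None,fx=5,fy=5,interpolation=2))
```

```text
t 24.70 tcp [ 453.8 -244.1  262.5] x [ 0.001 -0.001 -1.   ] z [ 0.08  -0.997  0.001] yaw(jaw) -85.4 gap 80.2 F [ 2.   0.9 -0.3]
```

View pics/w17.png

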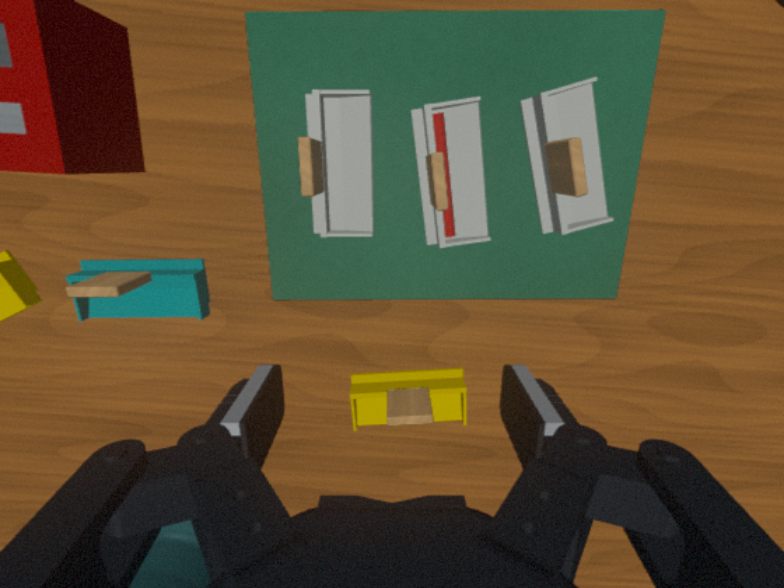

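View pics/z17.png

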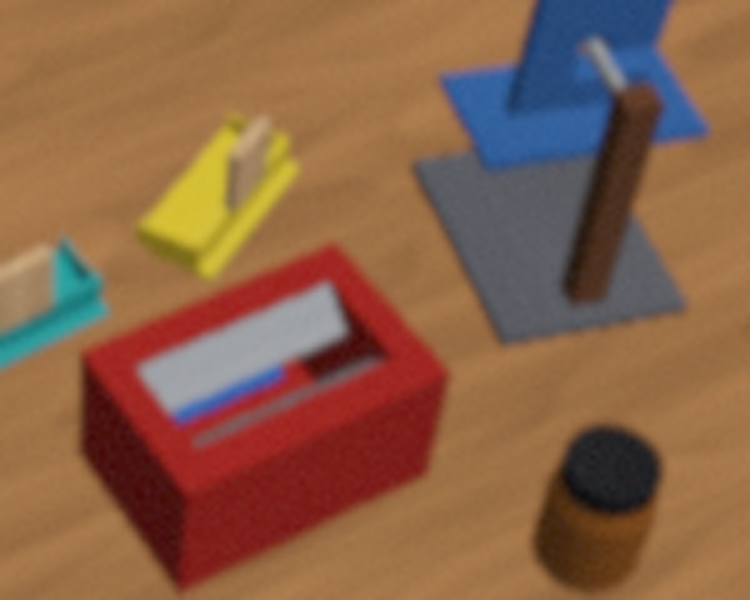

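Run:
```python
from h import *
d=np.load('w17c.npz');K,M=d['K'],d['M']
z=lambda L:[(u/1.4-.2,v/1.4-.2) for u,v in L]
for n,L in dict(b=[(412,110),(430,245),(479,98),(490,241),(427,155),(440,152),(448,208),(435,211)]).items():
    print(n); x=fit(TR,[(K,M,range(8),z(L))],[530,-250,1.57],z0=4)
    c,s=np.cos(x[2]),np.sin(x[2]); print('tab',x[0]+15*c,x[1]+15*s)
```

```text
b
fit [ 524.6 -289.7] yaw 102.96 res [[-1.7, 0.2], [-2.7, 0.4], [-0.2, -1.2], [-0.4, -0.3], [1.3, -1.0], [1.4, -0.3], [0.1, 1.7], [0.3, 0.9]]
tab 521.2671237214556 -275.08675213686683
```

Emit:
{"method": "play_rows", "body": {
  "steps": [0.017, -0.008, -0.025, 2, 0.017, -0.008, -0.025, 2, 0.017, -0.008, -0.025, 2.2, 0.017, -0.0075, -0.025, 2, 0, 0, -0.022, 0]
}}

```text
clock: 25.22
tcp_pos: [526.0, -273.0, 137.0]
eef_rot: [0.554, 0.44, 0.554, -0.438]
ft_force: [0.1, -0.2, 0.8]
finger_gap: 80.0
```

Emit:
{"method": "play_rows", "body": {
  "steps": [0, 0, 0, 0, 0, 0, 0, 0, 0, 0, 0, 0]
}}

```text
clock: 25.47
tcp_pos: [523.3, -273.2, 140.3]
eef_rot: [0.554, 0.44, 0.554, -0.44]
ft_force: [-0.3, 0.3, 0.6]
finger_gap: 80.0
```

Run:
```python
from h import *
state(); im,K,M=snap('wrist','w18.png')
```

```text
t 25.47 tcp [ 523.3 -273.2  140.3] x [ 0.  0. -1.] z [ 0.226 -0.974 -0.   ] yaw(jaw) -76.9 gap 80.0 F [-0.3  0.3  0.6]
```

View pics/w18.png

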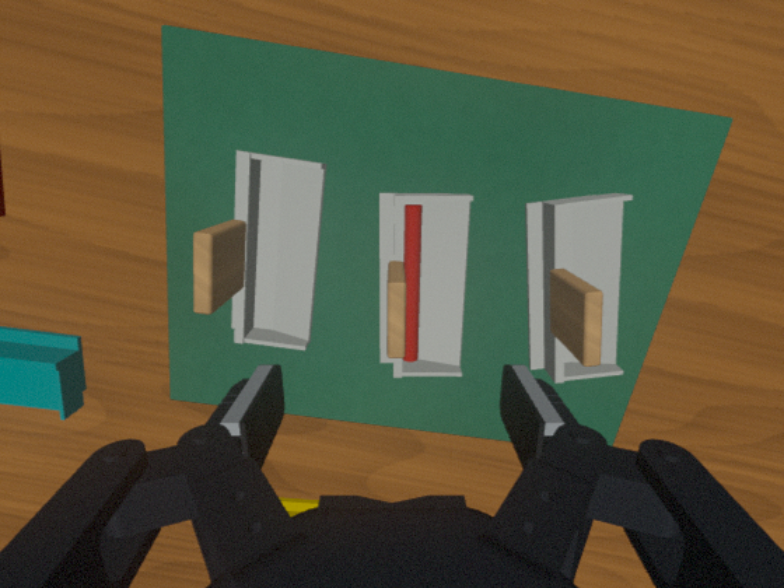

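Emit:
{"method": "play_rows", "body": {
  "steps": [-0.001, -0.0025, -0.03, 0, 0, 0, -0.035, 0, 0, 0, -0.024, 0, 0, 0, 0, 0, 0, 0, 0, 0]
}}

```text
clock: 25.93
tcp_pos: [521.7, -276.4, 51.5]
eef_rot: [0.553, 0.44, 0.553, -0.44]
ft_force: [-0.4, 0.5, 1.0]
finger_gap: 79.9
```

Emit:
{"method": "play_rows", "body": {
  "steps": [0, 0, 0, 0, 0, 0, 0, 0, 0, 0, 0, 0, 0, 0, 0, 0, 0, 0, 0, 0],
  "gripper": 0,
  "newtons": 40
}}

```text
clock: 26.35
tcp_pos: [522.0, -276.9, 51.7]
eef_rot: [0.554, 0.44, 0.553, -0.44]
ft_force: [-0.0, 0.1, 0.3]
finger_gap: 19.4
```

Emit:
{"method": "play_rows", "body": {
  "steps": [0, 0, 0, 0, 0, 0, 0, 0, 0, 0, 0, 0, 0, 0, 0, 0, 0, 0, 0, 0]
}}

```text
clock: 26.77
tcp_pos: [521.7, -276.6, 51.1]
eef_rot: [0.553, 0.44, 0.553, -0.44]
ft_force: [-0.9, 1.8, 6.1]
finger_gap: 9.4
```

Emit:
{"method": "play_rows", "body": {
  "steps": [0, 0, 0.01, 0, 0, 0, 0.02, 0, 0, 0, 0.03, 0, 0, 0, 0.035, 0, 0, 0, 0.035, 0]
}}

```text
clock: 27.18
tcp_pos: [520.7, -276.2, 181.6]
eef_rot: [0.553, 0.44, 0.554, -0.44]
ft_force: [0.9, -0.5, -2.6]
finger_gap: 9.4
```

Run:
```python
from h import *
state(); im,K,M=snap('wrist','w19.png')
```

```text
t 27.18 tcp [ 520.7 -276.2  181.6] x [-0.002  0.001 -1.   ] z [ 0.225 -0.974 -0.001] yaw(jaw) -77.0 gap 9.4 F [ 0.9 -0.5 -2.6]
```

View pics/w19.png

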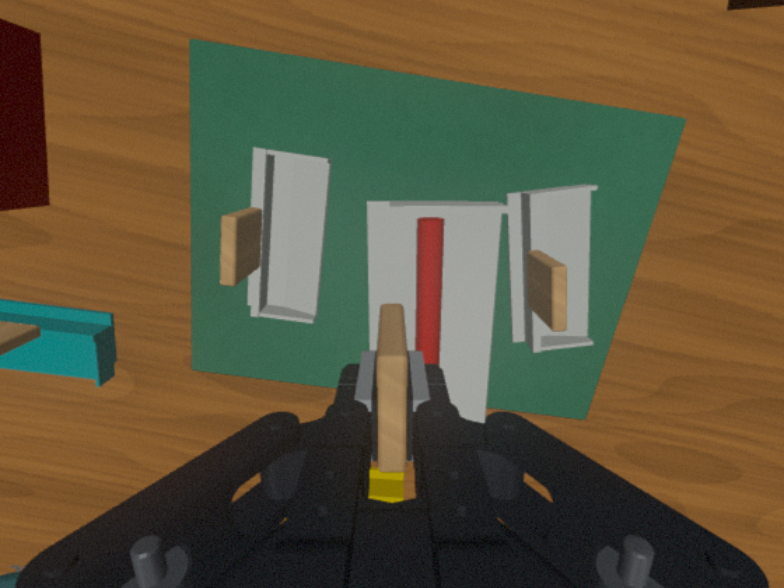

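Emit:
{"method": "play_rows", "body": {
  "steps": [0, 0.004, 0.003, 1, 0, 0.009, 0, 2, 0, 0.014, 0, 3.6, 0, 0.019, 0, 4.6, 0, 0.023, 0, 4.6]
}}

```text
clock: 27.65
tcp_pos: [519.9, -206.7, 181.6]
eef_rot: [0.608, 0.358, 0.611, -0.359]
ft_force: [0.4, 0.4, -2.0]
finger_gap: 9.5
```

Emit:
{"method": "play_rows", "body": {
  "steps": [0, 0.024, 0, 4.8, 0, 0.024, 0, 4.8, 0, 0.024, 0, 4.8, 0, 0.024, 0, 4.8, 0, 0.024, 0, 4.8]
}}

```text
clock: 28.07
tcp_pos: [519.7, -85.4, 181.8]
eef_rot: [0.669, 0.223, 0.672, -0.224]
ft_force: [-0.3, -0.3, -1.9]
finger_gap: 9.6
```

Emit:
{"method": "play_rows", "body": {
  "steps": [0, 0.024, 0, 4.8, 0, 0.024, 0, 4.8, 0, 0.024, 0, 4.8, 0, 0.024, 0, 4.8, 0, 0.024, 0, 4.8]
}}

```text
clock: 28.48
tcp_pos: [519.5, 34.2, 181.9]
eef_rot: [0.701, 0.079, 0.704, -0.079]
ft_force: [0.4, 0.9, -2.7]
finger_gap: 9.5
```

Emit:
{"method": "play_rows", "body": {
  "steps": [0, 0.02, 0, 4.8, 0, 0.016, 0, 4.8, 0, 0.012, 0, 4.8, 0, 0.007, 0, 0.9, 0, 0, 0, 0]
}}

```text
clock: 28.9
tcp_pos: [520.0, 89.5, 182.4]
eef_rot: [0.706, -0.014, 0.708, 0.014]
ft_force: [-0.1, 0.1, -1.7]
finger_gap: 9.2
```

Emit:
{"method": "play_rows", "body": {
  "steps": [0, 0, 0, 0, 0, 0, 0, 0]
}}

```text
clock: 29.07
tcp_pos: [521.1, 86.3, 183.1]
eef_rot: [0.707, -0.012, 0.707, 0.012]
ft_force: [-0.4, -0.9, -1.2]
finger_gap: 9.2
```

Run:
```python
from h import *
s=state(); im,K,M=snap('wrist','w20.png')
```

```text
t 29.07 tcp [521.1  86.3 183.1] x [-0.001 -0.001 -1.   ] z [ 0.999  0.034 -0.001] yaw(jaw) 2.0 gap 9.2 F [-0.4 -0.9 -1.2]
```

View pics/w20.png

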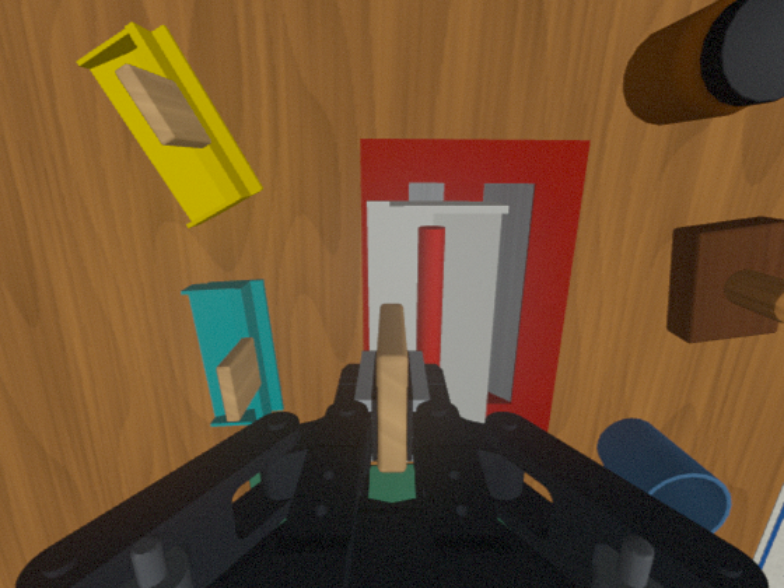

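Emit:
{"method": "play_rows", "body": {
  "steps": [-0.0005, 0.002, -0.008, -0.4, 0, 0, -0.012, 0, 0, 0, -0.01, 0, 0, 0, -0.004, 0, 0, 0, 0, 0]
}}

```text
clock: 29.53
tcp_pos: [520.2, 89.0, 148.2]
eef_rot: [0.706, -0.01, 0.708, 0.01]
ft_force: [-0.3, -0.1, -1.1]
finger_gap: 8.9
```

Emit:
{"method": "play_rows", "body": {
  "steps": [0, 0, -0.001, 0, 0, 0, 0, 0, 0, 0, 0, 0]
}}

```text
clock: 29.78
tcp_pos: [521.2, 89.5, 148.9]
eef_rot: [0.707, -0.01, 0.707, 0.01]
ft_force: [0.5, 0.3, -2.1]
finger_gap: 9.5
```

Emit:
{"method": "play_rows", "body": {
  "steps": [0, 0, -0.001, 0, 0, 0, 0, 0, 0, 0, 0, 0]
}}

```text
clock: 30.03
tcp_pos: [521.1, 89.4, 147.8]
eef_rot: [0.707, -0.01, 0.707, 0.01]
ft_force: [0.2, 0.2, -0.7]
finger_gap: 9.5
```

Emit:
{"method": "play_rows", "body": {
  "steps": [-0.0005, -0.001, -0.001, 0, 0, 0, 0, 0, 0, 0, 0, 0]
}}

```text
clock: 30.28
tcp_pos: [520.9, 88.7, 147.1]
eef_rot: [0.707, -0.01, 0.707, 0.01]
ft_force: [-0.8, 0.3, 1.0]
finger_gap: 9.4
```

Emit:
{"method": "play_rows", "body": {
  "steps": [0, 0, 0, 0, 0, 0, 0, 0, 0, 0, 0, 0],
  "gripper": 0.03
}}

```text
clock: 30.53
tcp_pos: [520.6, 88.2, 146.8]
eef_rot: [0.707, -0.01, 0.707, 0.01]
ft_force: [0.1, 0.4, -0.2]
finger_gap: 30.2
```

Emit:
{"method": "play_rows", "body": {
  "steps": [0, 0, 0, 0, 0, 0, 0, 0, 0.004, 0, 0, 0, 0.004, 0, 0, 0, 0.004, 0, 0, 0],
  "gripper": 0.05
}}

```text
clock: 30.95
tcp_pos: [533.2, 88.4, 146.8]
eef_rot: [0.707, -0.01, 0.707, 0.01]
ft_force: [0.2, -0.5, 0.3]
finger_gap: 50.0
```

Emit:
{"method": "play_rows", "body": {
  "steps": [0.004, 0, 0, 0, 0.004, 0, 0, 0, 0.004, 0, 0, 0, 0, 0, 0, 0, 0, 0, 0, 0]
}}

```text
clock: 31.37
tcp_pos: [544.9, 88.5, 146.7]
eef_rot: [0.707, -0.01, 0.707, 0.01]
ft_force: [0.1, 0.6, -0.4]
finger_gap: 49.8
```

Emit:
{"method": "play_rows", "body": {
  "steps": [0, 0, 0, 0, 0, 0, 0, 0, 0, 0, 0, 0, 0, 0, 0, 0, 0, 0, 0, 0]
}}

```text
clock: 31.78
tcp_pos: [544.5, 88.4, 146.8]
eef_rot: [0.707, -0.01, 0.707, 0.01]
ft_force: [0.2, 0.1, 0.4]
finger_gap: 49.9
```

Run:
```python
from h import *
state(); im,K,M=snap('wrist','w21.png');  im,K,M=snap('scene','c21.png');  im2,K,M=snap('side','s21.png')
cv2.imwrite('pics/z21.png',np.hstack([cv2.resize(im[130:250,270:390,::-1],None,fx=3.3,fy=3.3,interpolation=2),cv2.resize(im2[120:240,180:300,::-1],None,fx=3.3,fy=3.3,interpolation=2)]))
```

```text
t 31.78 tcp [544.5  88.4 146.8] x [ 0. -0. -1.] z [1.    0.029 0.   ] yaw(jaw) 1.7 gap 49.9 F [0.2 0.1 0.4]
```

View pics/w21.png

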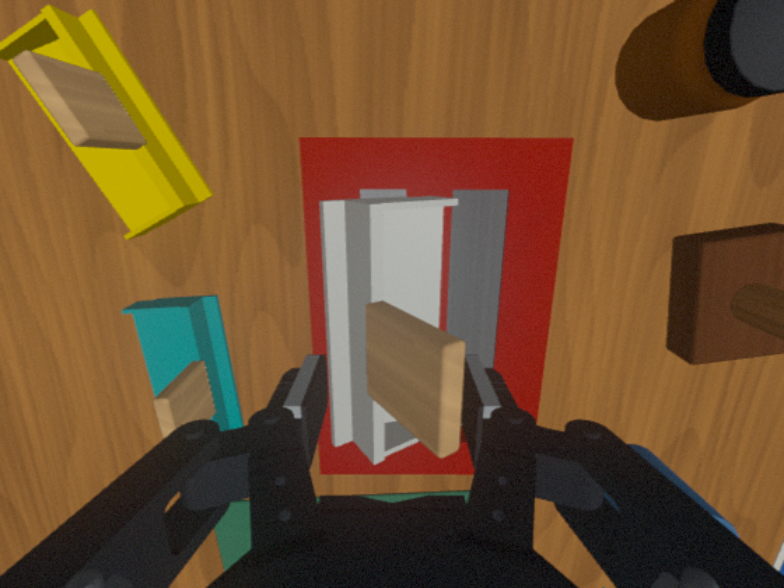

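View pics/z21.png

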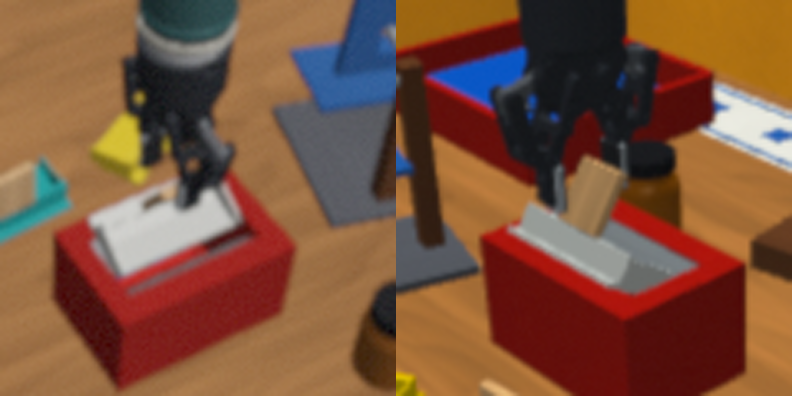

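Emit:
{"method": "play_rows", "body": {
  "steps": [-0.004, 0, 0, 0, -0.005, 0, 0, 0, -0.005, 0, 0, 0, -0.005, 0, 0, 0, -0.005, 0, 0, 0]
}}

```text
clock: 32.35
tcp_pos: [519.7, 88.4, 146.7]
eef_rot: [0.707, -0.01, 0.707, 0.01]
ft_force: [-0.5, 0.4, 0.2]
finger_gap: 50.1
```

Emit:
{"method": "play_rows", "body": {
  "steps": [0, 0, 0, 0, 0, 0, 0, 0, 0, 0, 0, 0, 0, 0, 0, 0, 0, 0, 0, 0],
  "gripper": 0
}}

```text
clock: 32.77
tcp_pos: [520.9, 88.4, 146.9]
eef_rot: [0.707, -0.01, 0.707, 0.01]
ft_force: [0.1, 0.5, 1.2]
finger_gap: 9.4
```

Emit:
{"method": "play_rows", "body": {
  "steps": [0, 0, 0, 0, 0, 0, 0, 0, 0, 0, 0, 0]
}}

```text
clock: 33.02
tcp_pos: [520.9, 88.4, 146.9]
eef_rot: [0.707, -0.01, 0.707, 0.01]
ft_force: [0.2, -0.3, 2.5]
finger_gap: 9.3
```

Emit:
{"method": "play_rows", "body": {
  "steps": [0, 0, 0.005, 0, 0, 0, 0.01, 0, 0, 0, 0.015, 0, 0, 0, 0.005, 0, 0, 0, 0, 0]
}}

```text
clock: 33.43
tcp_pos: [521.5, 88.7, 183.4]
eef_rot: [0.708, -0.01, 0.706, 0.01]
ft_force: [0.2, -1.0, -1.5]
finger_gap: 9.4
```

Run:
```python
from h import *
state(); im,K,M=snap('wrist','w22.png');  im,K,M=snap('scene','c22.png')
cv2.imwrite('pics/z22.png',cv2.resize(im[130:250,270:390,::-1],None,fx=5,fy=5,interpolation=2))
```

```text
t 33.43 tcp [521.5  88.7 183.4] x [ 0.003  0.    -1.   ] z [1.    0.029 0.003] yaw(jaw) 1.7 gap 9.4 F [ 0.2 -1.  -1.5]
```

View pics/w22.png

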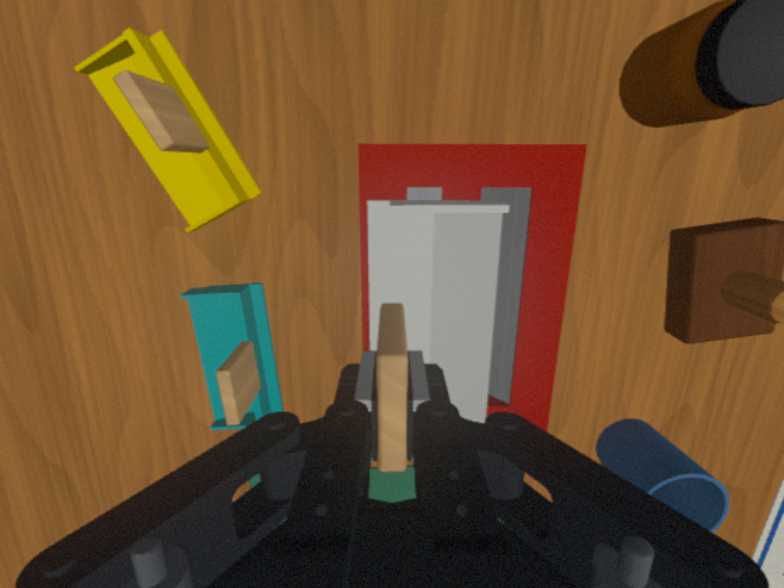

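View pics/c22.png

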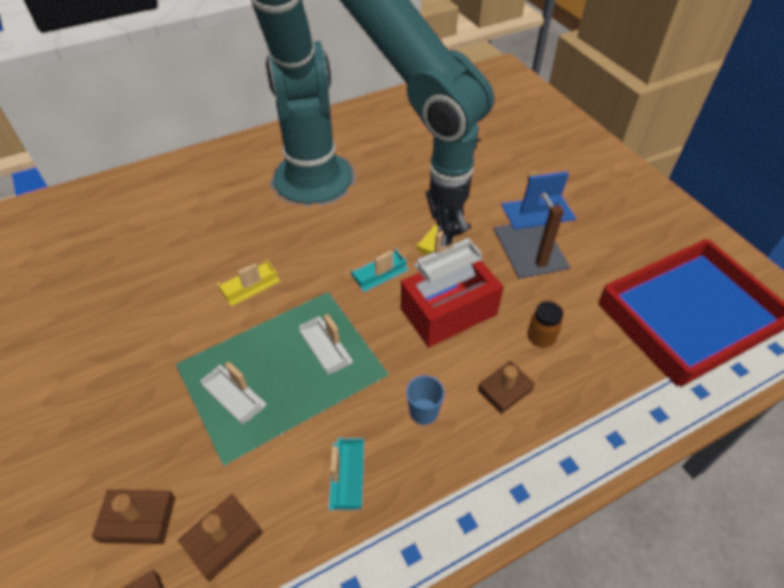

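Emit:
{"method": "play_rows", "body": {
  "steps": [0, -0.01, 0.002, -2, 0, -0.02, 0, -5, 0, -0.024, 0, -5, 0, -0.024, 0, -5, 0, -0.024, 0, -5]
}}

```text
clock: 33.95
tcp_pos: [519.9, -15.5, 183.2]
eef_rot: [0.695, 0.127, 0.696, -0.127]
ft_force: [-0.2, -0.5, -2.1]
finger_gap: 9.7
```

Emit:
{"method": "play_rows", "body": {
  "steps": [0, -0.024, 0, -5, 0, -0.024, 0, -5, 0, -0.024, 0, -5, 0, -0.024, 0, -5, 0, -0.024, 0, -5]
}}

```text
clock: 34.37
tcp_pos: [519.6, -135.6, 183.2]
eef_rot: [0.651, 0.274, 0.652, -0.275]
ft_force: [-0.7, -0.1, -1.8]
finger_gap: 9.6
```

Emit:
{"method": "play_rows", "body": {
  "steps": [0, -0.024, 0, -5, 0, -0.024, 0, -5, 0, -0.024, 0, -5, 0, -0.024, 0, -5, 0, -0.024, 0, -5]
}}

```text
clock: 34.78
tcp_pos: [519.4, -255.4, 183.0]
eef_rot: [0.576, 0.409, 0.577, -0.409]
ft_force: [-0.5, -0.0, -2.2]
finger_gap: 9.4
```

Emit:
{"method": "play_rows", "body": {
  "steps": [0, -0.013, 0, -5, 0, -0.007, 0, -2, 0, -0.003, 0, 0, 0, 0, 0, 0, 0, 0, 0, 0]
}}

```text
clock: 35.2
tcp_pos: [520.6, -275.3, 183.4]
eef_rot: [0.552, 0.441, 0.553, -0.441]
ft_force: [1.2, -0.3, -1.5]
finger_gap: 9.0
```

Run:
```python
from h import *
state(); im,K,M=snap('wrist','w23.png')
```

```text
t 35.20 tcp [ 520.6 -275.3  183.4] x [-0.001  0.001 -1.   ] z [ 0.222 -0.975 -0.001] yaw(jaw) -77.2 gap 9.0 F [ 1.2 -0.3 -1.5]
```

View pics/w23.png

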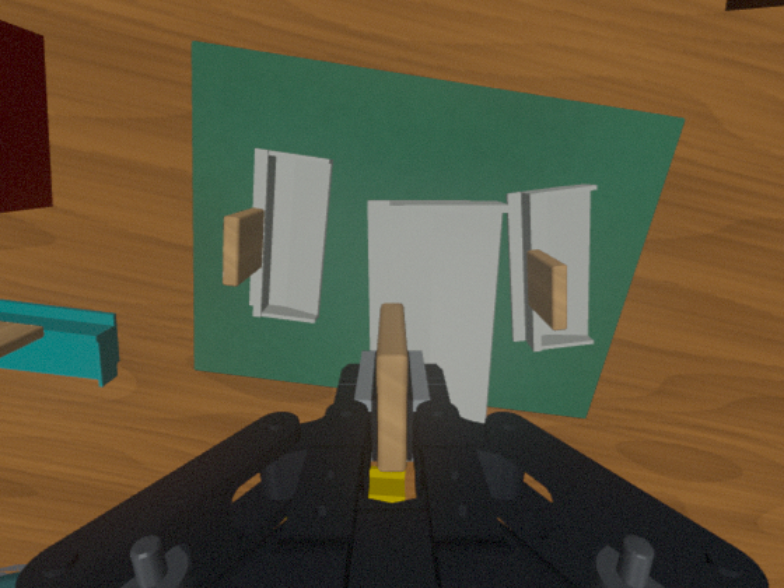

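Emit:
{"method": "play_rows", "body": {
  "steps": [0, 0, -0.03, 0, 0, 0, -0.04, 0, 0, 0, -0.035, 0, 0, 0, -0.02, 0, 0, 0, 0, 0]
}}

```text
clock: 35.67
tcp_pos: [517.4, -273.7, 54.1]
eef_rot: [0.549, 0.441, 0.556, -0.442]
ft_force: [-0.4, 0.6, -1.2]
finger_gap: 9.5
```

Emit:
{"method": "play_rows", "body": {
  "steps": [0, 0, -0.003, 0, 0, 0, 0, 0, 0, 0, 0, 0]
}}

```text
clock: 35.92
tcp_pos: [522.0, -276.9, 57.6]
eef_rot: [0.553, 0.442, 0.551, -0.441]
ft_force: [0.9, 0.2, -1.4]
finger_gap: 9.6
```

Emit:
{"method": "play_rows", "body": {
  "steps": [0, 0, -0.0015, 0, 0, 0, 0, 0, 0, 0, 0, 0]
}}

```text
clock: 36.17
tcp_pos: [521.0, -276.9, 55.2]
eef_rot: [0.553, 0.442, 0.552, -0.442]
ft_force: [0.9, 1.2, -1.8]
finger_gap: 9.2
```

Emit:
{"method": "play_rows", "body": {
  "steps": [0, 0, -0.003, 0, 0, 0, 0, 0, 0, 0, 0, 0]
}}

```text
clock: 36.42
tcp_pos: [520.4, -276.6, 51.0]
eef_rot: [0.552, 0.442, 0.552, -0.442]
ft_force: [0.7, -0.0, -1.1]
finger_gap: 9.1
```

Emit:
{"method": "play_rows", "body": {
  "steps": [0, 0, -0.0012, 0, 0, 0, 0, 0, 0, 0, 0, 0]
}}

```text
clock: 36.67
tcp_pos: [520.5, -276.6, 50.9]
eef_rot: [0.552, 0.442, 0.552, -0.442]
ft_force: [-3.2, 0.8, 6.7]
finger_gap: 9.5
```

Emit:
{"method": "play_rows", "body": {
  "steps": [0, 0, 0.0007, 0, 0, 0, 0, 0, 0, 0, 0, 0, 0, 0, 0, 0],
  "gripper": 0.06
}}

```text
clock: 37.0
tcp_pos: [520.6, -276.7, 50.7]
eef_rot: [0.552, 0.442, 0.552, -0.442]
ft_force: [0.4, 0.2, -0.0]
finger_gap: 57.5
```

Emit:
{"method": "play_rows", "body": {
  "steps": [0, 0, 0.02, 0, 0, 0, 0.035, 0, 0, 0, 0.04, 0, 0, 0, 0.04, 0, 0, 0, 0.03, 0]
}}

```text
clock: 37.42
tcp_pos: [521.3, -276.9, 219.0]
eef_rot: [0.553, 0.442, 0.551, -0.441]
ft_force: [0.7, 0.3, -0.9]
finger_gap: 59.8
```

Emit:
{"method": "play_rows", "body": {
  "steps": [-0.02, 0.035, 0.01, 0, -0.02, 0.035, 0.01, 3, -0.02, 0.035, 0.01, 6, 0, 0.038, 0.015, 6.5, 0, 0.038, 0.015, 6.5],
  "gripper": 0.06
}}

```text
clock: 37.83
tcp_pos: [459.0, -94.5, 276.3]
eef_rot: [0.627, 0.327, 0.627, -0.327]
ft_force: [1.3, 0.1, 0.3]
finger_gap: 59.9
```

Run:
```python
from h import *
state(); im,K,M=snap('wrist','w24.png')
im2,_,_=snap('scene','c24.png')
cv2.imwrite('pics/z24.png',cv2.resize(im2[130:250,270:420,::-1],None,fx=5,fy=5,interpolation=2))
```

```text
t 37.83 tcp [459.  -94.5 276.3] x [-0.001 -0.001 -1.   ] z [ 0.572 -0.82   0.   ] yaw(jaw) -55.1 gap 59.9 F [1.3 0.1 0.3]
```

View pics/w24.png

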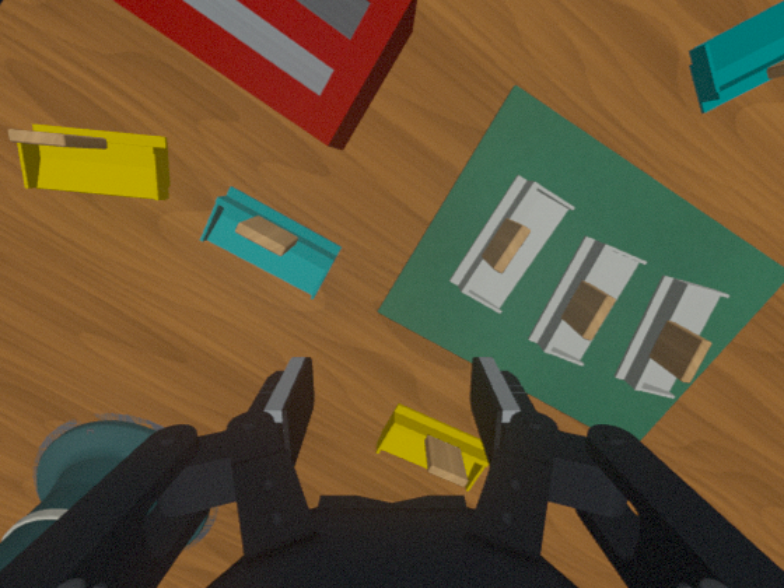

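View pics/c24.png

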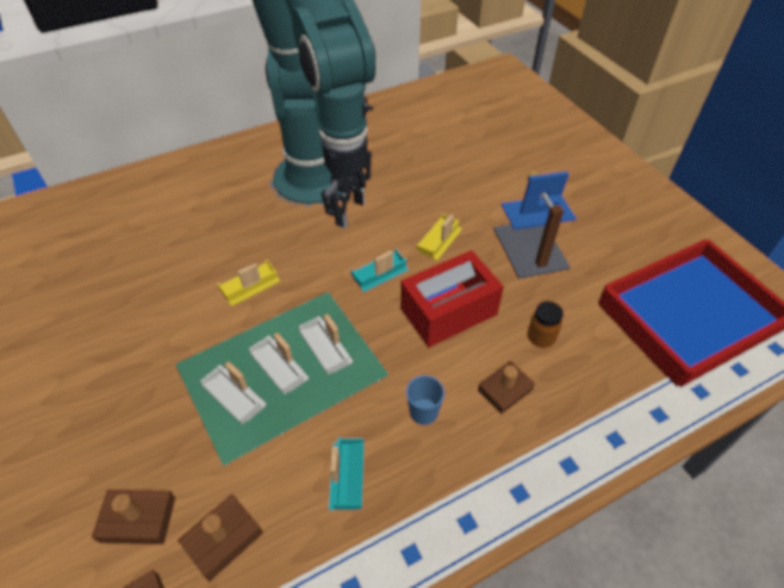

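View pics/z24.png

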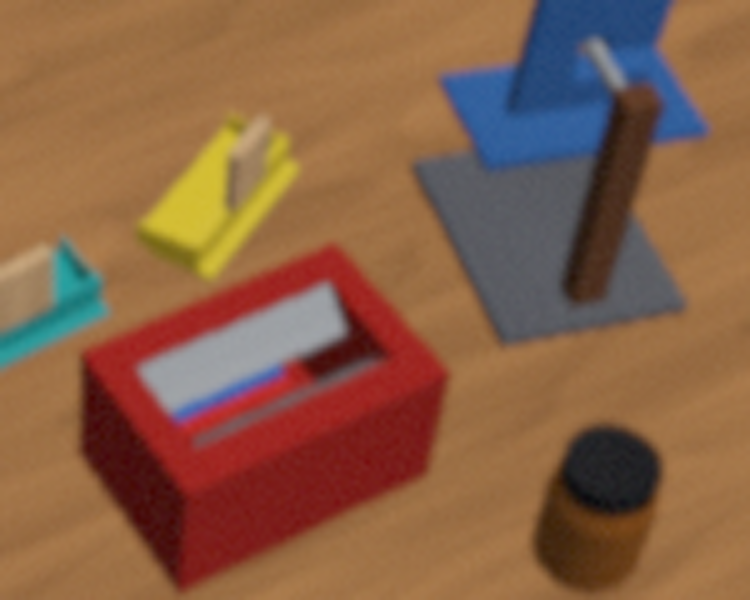

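Emit:
{"method": "play_rows", "body": {
  "steps": [0.003, 0.035, 0.015, 4.1, 0.003, 0.035, 0.015, 4.1, 0.003, 0.035, 0.015, 4.1, 0.003, 0.035, 0.01, 4.1, 0.003, 0.035, 0.01, 4.1]
}}

```text
clock: 38.35
tcp_pos: [475.7, 80.7, 341.6]
eef_rot: [0.675, 0.211, 0.674, -0.211]
ft_force: [1.4, 0.8, -0.3]
finger_gap: 60.5
```

Emit:
{"method": "play_rows", "body": {
  "steps": [0.003, 0.035, 0.01, 4.1, 0.003, 0.035, 0.01, 4.1, 0.003, 0.035, 0.01, 4.1, 0.003, 0.03, 0.01, 4.1, 0, 0.015, 0, 4.1]
}}

```text
clock: 38.77
tcp_pos: [487.9, 233.8, 382.6]
eef_rot: [0.703, 0.087, 0.701, -0.084]
ft_force: [-0.5, -0.0, 0.6]
finger_gap: 59.9
```

Emit:
{"method": "play_rows", "body": {
  "steps": [0, 0, 0, 0, 0, 0, 0, 0, 0, 0, 0, 0]
}}

```text
clock: 39.02
tcp_pos: [487.9, 227.9, 380.1]
eef_rot: [0.701, 0.089, 0.702, -0.09]
ft_force: [-0.0, -0.6, -0.5]
finger_gap: 60.0
```

Run:
```python
from h import *
state(); im,K,M=snap('wrist','w25.png');np.save('w25.npy',im);np.savez('w25c.npz',K=K,M=M)
cv2.imwrite('pics/z25.png',cv2.resize(im[10:170,180:340,::-1],None,fx=3.75,fy=3.75,interpolation=2))
```

```text
t 39.02 tcp [487.9 227.9 380.1] x [-0.001 -0.001 -1.   ] z [ 0.968 -0.25  -0.001] yaw(jaw) -14.5 gap 60.0 F [-0.  -0.6 -0.5]
```

View pics/z25.png

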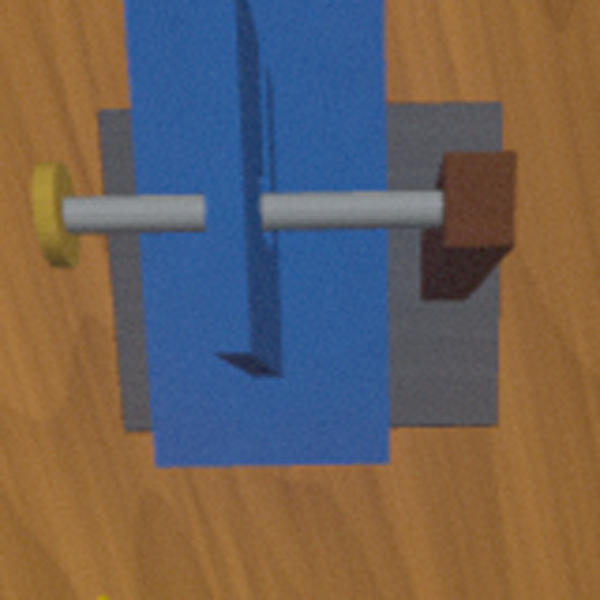

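View pics/w25.png

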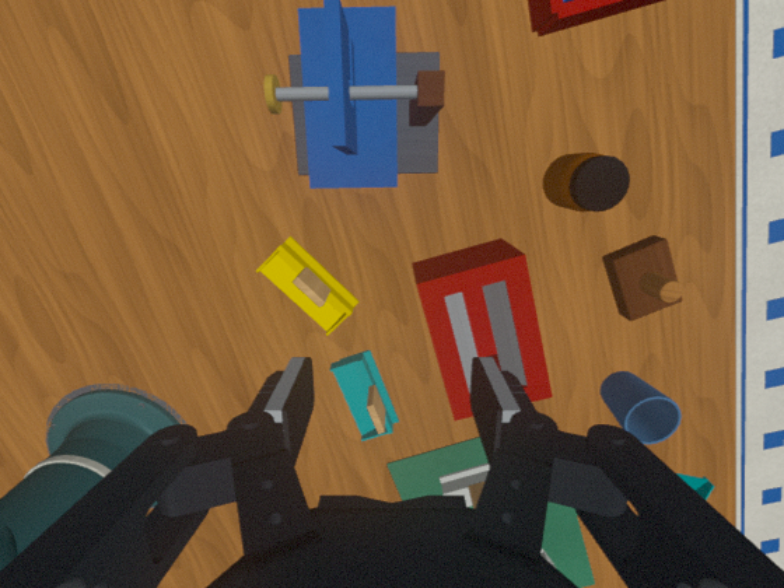

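Run:
```python
from h import *
d=np.load('w25c.npz');K,M=d['K'],d['M']
z=lambda L:[(180+u/3.75-.4,10+v/3.75-.4) for u,v in L]
g=lambda L:[(u/1.4-.2,v/1.4-.2) for u,v in L]
l=[[-42,-75,6],[42,-75,6],[42,75,6],[-42,75,6],[5,-45,6]]
x=fit(l,[(K,M,[0,1],z([(155,466),(388,463)])),(K,M,[3,2],g([(299,8),(395,7)]))],[484,366,-.23],z0=113)
x=fit(l,[(K,M,[0,1],z([(155,466),(388,463)]))],[484,366,-.23],z0=113)
```

```text
fit [484.1 363.3] yaw -14.07 res [[-0.0, 0.8], [0.1, 1.2], [-1.1, -0.7], [0.8, -0.5]]
fit [483.9 364.7] yaw -13.75 res [[-0.1, 0.0], [0.1, -0.0]]
```

Emit:
{"method": "play_rows", "body": {
  "steps": [-0.001, 0.03, -0.01, 0.4, -0.001, 0.03, -0.015, 0.4, -0.001, 0.03, -0.015, 0, 0, 0.03, -0.015, 0, 0, 0.021, -0.015, 0],
  "gripper": 0.05
}}

```text
clock: 39.48
tcp_pos: [484.7, 371.3, 309.9]
eef_rot: [0.702, 0.084, 0.702, -0.084]
ft_force: [-0.3, -0.8, -0.0]
finger_gap: 50.0
```

Emit:
{"method": "play_rows", "body": {
  "steps": [0, 0, -0.03, 0, 0, 0, -0.025, 0, 0, 0, 0, 0, 0, 0, 0, 0]
}}

```text
clock: 39.82
tcp_pos: [484.9, 368.6, 254.8]
eef_rot: [0.701, 0.083, 0.703, -0.085]
ft_force: [-0.1, 0.2, 1.2]
finger_gap: 49.8
```

Run:
```python
from h import *
state(); im,K,M=snap('wrist','w26.png')
```

```text
t 39.82 tcp [484.9 368.6 254.8] x [-0.002 -0.002 -1.   ] z [ 0.972 -0.236 -0.001] yaw(jaw) -13.7 gap 49.8 F [-0.1  0.2  1.2]
```

View pics/w26.png

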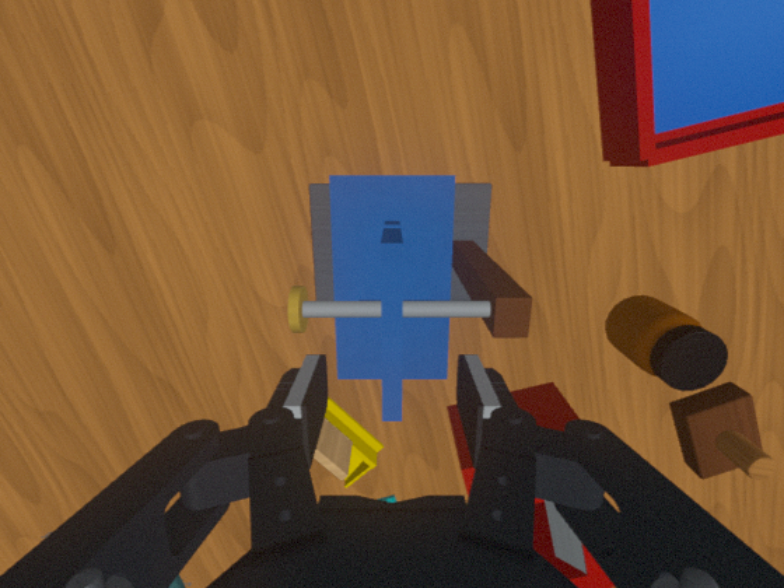

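Centred. Go down 69 mm and grip.

Emit:
{"method": "play_rows", "body": {
  "steps": [0, 0, -0.025, 0, 0, 0, -0.025, 0, 0, 0, -0.015, 0, 0, 0, -0.004, 0, 0, 0, 0, 0]
}}

```text
clock: 40.28
tcp_pos: [485.3, 370.1, 187.6]
eef_rot: [0.702, 0.084, 0.702, -0.084]
ft_force: [-0.8, -0.4, -0.1]
finger_gap: 50.0
```

Emit:
{"method": "play_rows", "body": {
  "steps": [0, 0, 0, 0, 0, 0, 0, 0, 0, 0, 0, 0, 0, 0, 0, 0, 0, 0, 0, 0],
  "gripper": 0,
  "newtons": 60
}}

```text
clock: 40.7
tcp_pos: [485.2, 371.0, 188.3]
eef_rot: [0.703, 0.084, 0.701, -0.083]
ft_force: [-1.0, -0.8, 6.8]
finger_gap: 9.3
```

Emit:
{"method": "play_rows", "body": {
  "steps": [0, 0, 0, 0, 0, 0, 0, 0, 0, 0, 0, 0]
}}

```text
clock: 40.95
tcp_pos: [485.2, 371.0, 188.3]
eef_rot: [0.703, 0.084, 0.701, -0.083]
ft_force: [-0.3, -0.9, 5.9]
finger_gap: 9.1
```

Emit:
{"method": "play_rows", "body": {
  "steps": [0, 0, 0.004, 0, 0, 0, 0.006, 0, 0, 0, 0.006, 0, 0, 0, 0, 0, 0, 0, 0, 0]
}}

```text
clock: 41.37
tcp_pos: [484.6, 370.4, 203.0]
eef_rot: [0.702, 0.083, 0.702, -0.083]
ft_force: [-0.1, -0.3, -2.5]
finger_gap: 9.0
```

Run:
```python
from h import *
state(); im,K,M=snap('wrist','w27.png'); im2,_,_=snap('side','s27.png')
cv2.imwrite('pics/z27.png',cv2.resize(im2[100:220,120:240,::-1],None,fx=5,fy=5,interpolation=2))
```

```text
t 41.37 tcp [484.6 370.4 203. ] x [ 0.  0. -1.] z [ 0.972 -0.234  0.   ] yaw(jaw) -13.5 gap 9.0 F [-0.1 -0.3 -2.5]
```

View pics/w27.png

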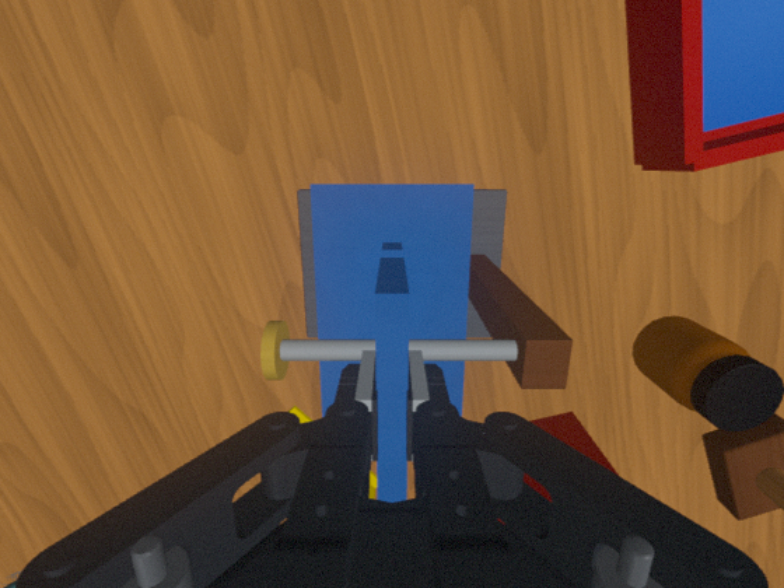

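View pics/z27.png

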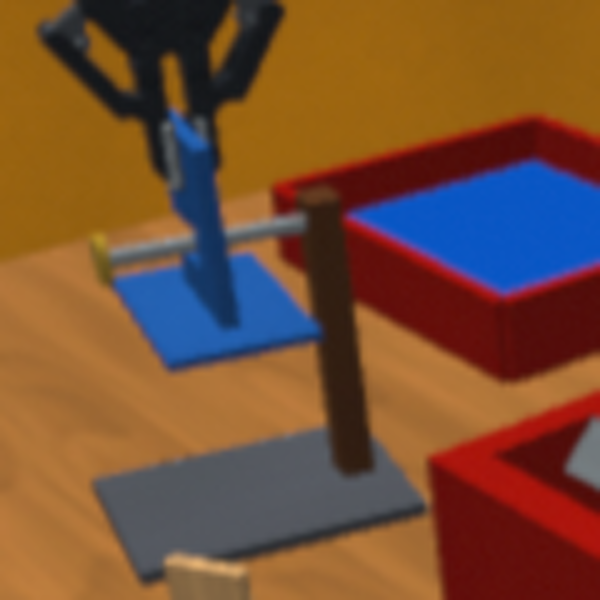

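Emit:
{"method": "play_rows", "body": {
  "steps": [0, 0, 0.0025, 0, 0, 0, 0, 0, -0.002, -0.008, 0, 0, -0.002, -0.008, 0, 0, 0, 0, 0, 0]
}}

```text
clock: 41.88
tcp_pos: [480.4, 351.8, 204.8]
eef_rot: [0.702, 0.083, 0.702, -0.085]
ft_force: [-0.1, -1.1, -4.1]
finger_gap: 9.3
```

Emit:
{"method": "play_rows", "body": {
  "steps": [-0.003, -0.012, 0, 0, -0.003, -0.0125, 0, 0, -0.003, -0.0125, 0, 0, -0.003, -0.0125, 0, 0, -0.003, -0.0125, 0, 0]
}}

```text
clock: 42.3
tcp_pos: [465.2, 290.6, 205.2]
eef_rot: [0.702, 0.083, 0.702, -0.084]
ft_force: [0.4, -0.7, -3.2]
finger_gap: 9.2
```

Emit:
{"method": "play_rows", "body": {
  "steps": [-0.003, -0.0125, 0, 0, -0.003, -0.0125, 0, 0, 0, 0, 0.002, 0, 0, 0, 0, 0, 0, 0, 0, 0]
}}

```text
clock: 42.72
tcp_pos: [459.9, 267.9, 207.7]
eef_rot: [0.703, 0.084, 0.702, -0.083]
ft_force: [0.6, 0.1, -2.8]
finger_gap: 9.0
```

Run:
```python
from h import *
state(); im,K,M=snap('wrist','w28.png')
```

```text
t 42.72 tcp [459.9 267.9 207.7] x [ 0.001  0.001 -1.   ] z [ 0.972 -0.234  0.001] yaw(jaw) -13.5 gap 9.0 F [ 0.6  0.1 -2.8]
```

View pics/w28.png

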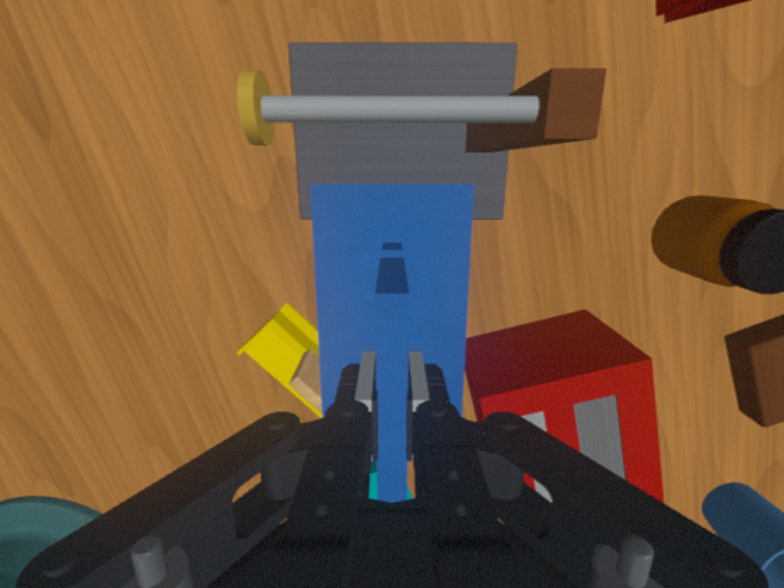

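Run:
```python
from h import *
K,M=cam('wrist'); s=bot.read_state(); t=np.array(s['tcp_pos'])
Rm=q2R(s['eef_rot']); yd=Rm[:,1]; xd=Rm[:,2]
g=lambda u,v:[[u/1.4-.2,v/1.4-.2]]
P=[ray(g(u,v),t[2]-69.3,K,M)[0] for u,v in [(311.5,184.5),(473.5,184)]]
for p in P: print((p-t)@xd,(p-t)@yd)
m=(P[0]+P[1])/2-t; ox,oy=m@xd,m@yd-75; print('lid centre in tool',ox,oy,'w',np.linalg.norm(P[1]-P[0]))
c,sn=np.cos(np.radians(1.4)),np.sin(np.radians(1.4))
for B in ([564.2,88.2],[563.3,87.7]):
  tx=B[0]-(ox*c-oy*sn); ty=B[1]-(ox*sn+oy*c); print('target tcp',tx,ty,'delta',tx-t[0],ty-t[1],1.4+13.5)
```

```text
-40.337188386123664 67.97719250879182
41.26777483585389 68.26159858515834
lid centre in tool 0.4652932248650957 -6.880604453024958 w 81.60546836797464
target tcp 563.5667375161231 95.06718239532097 delta 103.80794399986928 -173.1074444102041 14.9
target tcp 562.666737516123 94.56718239532097 delta 102.90794399986919 -173.6074444102041 14.9
```

Emit:
{"method": "play_rows", "body": {
  "steps": [0.006, -0.01, 0.003, 1, 0.012, -0.02, 0, 2, 0.014, -0.024, 0, 2, 0.014, -0.024, 0, 2, 0.014, -0.024, 0, 2]
}}

```text
clock: 43.18
tcp_pos: [520.2, 165.5, 210.3]
eef_rot: [0.707, 0.027, 0.706, -0.026]
ft_force: [-0.4, -0.0, -3.0]
finger_gap: 9.1
```

Emit:
{"method": "play_rows", "body": {
  "steps": [0.014, -0.024, 0, 2, 0.014, -0.024, 0, 2, 0.01, -0.016, 0, 1.4, 0.005, -0.007, 0, 0.5, 0, 0, 0, 0]
}}

```text
clock: 43.6
tcp_pos: [563.7, 92.9, 209.8]
eef_rot: [0.707, -0.007, 0.707, 0.007]
ft_force: [-0.8, 1.5, -2.8]
finger_gap: 9.0
```

Emit:
{"method": "play_rows", "body": {
  "steps": [0, 0, 0, 0, 0, 0, 0, 0]
}}

```text
clock: 43.77
tcp_pos: [561.7, 96.8, 210.2]
eef_rot: [0.707, -0.009, 0.707, 0.01]
ft_force: [0.1, 0.2, -2.3]
finger_gap: 9.4
```

Run:
```python
from h import *
state(); im,K,M=snap('wrist','w29.png'); snap('scene','c29.png')
```

```text
t 43.77 tcp [561.7  96.8 210.2] x [-0.001  0.001 -1.   ] z [ 1.     0.027 -0.   ] yaw(jaw) 1.5 gap 9.4 F [ 0.1  0.2 -2.3]
```

View pics/w29.png

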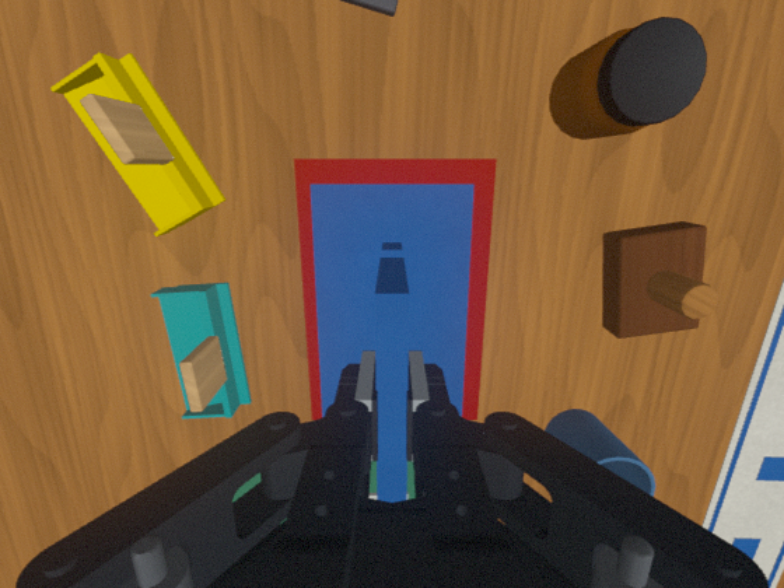

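View pics/c29.png

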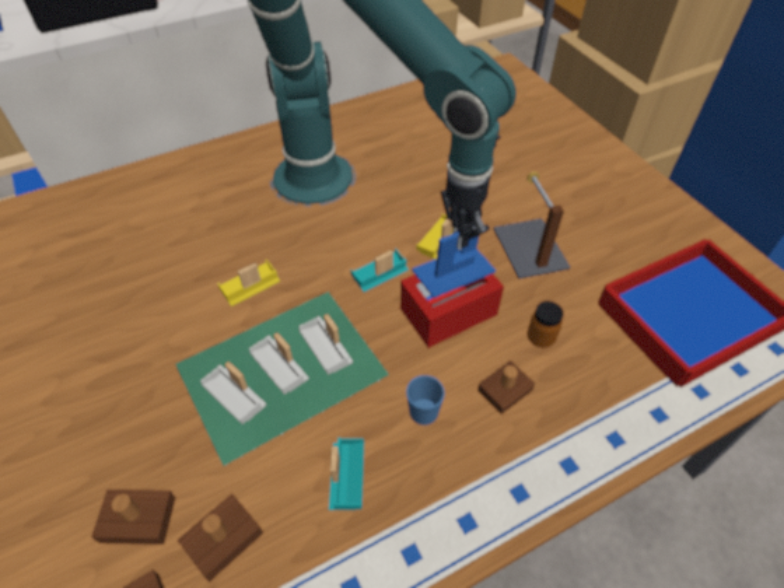

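Run:
```python
from h import *
K,M=cam('wrist'); s=bot.read_state(); t=np.array(s['tcp_pos'])
Rm=q2R(s['eef_rot']); yd=Rm[:,1]; xd=Rm[:,2]
g=lambda u,v:[[u/1.4-.2,v/1.4-.2]]
P=[ray(g(u,v),100,K,M)[0] for u,v in [(294.5,159.5),(496,159.5)]]
for p in P: print((p-t)@xd,(p-t)@yd)
m=(P[0]+P[1])/2-t; print('box far mid -> centre in tool',m@xd,m@yd-90, np.linalg.norm(P[1]-P[0]))
P=[ray(g(u,v),t[2]-69.3,K,M)[0] for u,v in [(311,184.5),(474,184.5)]]
m=(P[0]+P[1])/2-t; print('lid',m@xd,m@yd-75)
```

```text
-57.362090297731385 80.34993285684764
61.74507501134884 80.41956292434719
box far mid -> centre in tool 2.191492356808754 -9.615252109402576 119.10718568553062
lid 0.4576544422323973 -7.027561172454
```

Emit:
{"method": "play_rows", "body": {
  "steps": [0.0017, -0.0026, -0.01, 0, 0, 0, -0.012, 0, 0, 0, -0.008, 0, 0, 0, 0, 0, 0, 0, 0, 0]
}}

```text
clock: 44.28
tcp_pos: [563.7, 91.9, 179.2]
eef_rot: [0.706, -0.008, 0.708, 0.009]
ft_force: [0.3, 1.1, -3.1]
finger_gap: 9.0
```

Emit:
{"method": "play_rows", "body": {
  "steps": [0, 0, -0.002, 0, 0, 0, 0, 0, 0, 0, 0, 0]
}}

```text
clock: 44.53
tcp_pos: [564.2, 91.9, 178.2]
eef_rot: [0.707, -0.009, 0.707, 0.009]
ft_force: [-0.3, 0.8, -3.0]
finger_gap: 9.3
```

Run:
```python
from h import *
state(); im,K,M=snap('wrist','w30.png')
```

```text
t 44.53 tcp [564.2  91.9 178.2] x [-0.  0. -1.] z [ 1.     0.024 -0.   ] yaw(jaw) 1.4 gap 9.3 F [-0.3  0.8 -3. ]
```

View pics/w30.png

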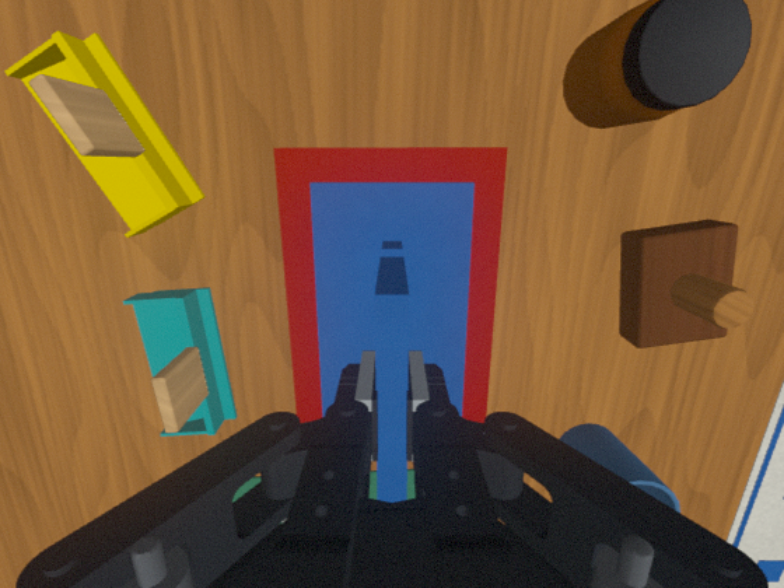

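Run:
```python
from h import *
K,M=cam('wrist'); s=bot.read_state(); t=np.array(s['tcp_pos'])
Rm=q2R(s['eef_rot']); yd=Rm[:,1]; xd=Rm[:,2]
g=lambda u,v:[[u/1.4-.2,v/1.4-.2]]
P=[ray(g(u,v),100,K,M)[0] for u,v in [(275,148.5),(506.5,148.5)]]
m=(P[0]+P[1])/2-t; print('box centre in tool',m@xd,m@yd-90, np.linalg.norm(P[1]-P[0]))
P=[ray(g(u,v),t[2]-69.3,K,M)[0] for u,v in [(310.5,182.5),(474.5,182.5)]]
m=(P[0]+P[1])/2-t; print('lid',m@xd,m@yd-75)
```

```text
box centre in tool -0.41946378990197486 -4.624327474114921 118.49387241065152
lid 0.4581352976596362 -6.052911550148053
```

Shift about -0.9 in x, +1.4 in y, then lower.

Emit:
{"method": "play_rows", "body": {
  "steps": [-0.0009, 0.0014, -0.0015, 0, 0, 0, 0, 0, 0, 0, 0, 0]
}}

```text
clock: 44.83
tcp_pos: [564.1, 92.8, 177.6]
eef_rot: [0.708, -0.009, 0.706, 0.008]
ft_force: [0.5, -2.5, 2.5]
finger_gap: 9.2
```

Emit:
{"method": "play_rows", "body": {
  "steps": [0, 0, -0.0012, 0, 0, 0, 0, 0, 0, 0, 0, 0]
}}

```text
clock: 45.08
tcp_pos: [564.3, 92.4, 177.1]
eef_rot: [0.708, -0.009, 0.706, 0.008]
ft_force: [-1.9, -5.0, 9.9]
finger_gap: 9.1
```

Emit:
{"method": "play_rows", "body": {
  "steps": [0, 0, -0.001, 0, 0, 0, 0, 0, 0, 0, 0, 0]
}}

```text
clock: 45.33
tcp_pos: [564.4, 91.8, 176.7]
eef_rot: [0.708, -0.009, 0.706, 0.007]
ft_force: [-2.9, -6.5, 13.8]
finger_gap: 9.1
```

Emit:
{"method": "play_rows", "body": {
  "steps": [0, 0, 0, 0, 0, 0, 0, 0, 0, 0, 0, 0, 0, 0, 0, 0],
  "gripper": 0.045
}}

```text
clock: 45.67
tcp_pos: [563.1, 93.6, 174.3]
eef_rot: [0.707, -0.009, 0.707, 0.009]
ft_force: [-0.2, 0.5, 0.4]
finger_gap: 45.3
```

Emit:
{"method": "play_rows", "body": {
  "steps": [0, 0, 0.01, 0, 0, 0, 0.02, 0, 0, 0, 0.03, 0, 0, 0, 0.04, 0, 0, 0, 0.04, 0]
}}

```text
clock: 46.08
tcp_pos: [562.6, 93.5, 316.1]
eef_rot: [0.706, -0.009, 0.708, 0.009]
ft_force: [1.7, -0.2, 0.6]
finger_gap: 44.8
```

Emit:
{"method": "play_rows", "body": {
  "steps": [-0.005, 0.035, 0.02, 0, -0.005, 0.035, 0.02, 0, -0.005, 0.03, 0.02, 0, 0, 0, 0, 0, 0, 0, 0, 0]
}}

```text
clock: 46.5
tcp_pos: [547.7, 196.1, 376.5]
eef_rot: [0.708, -0.01, 0.706, 0.011]
ft_force: [1.0, -0.2, -0.3]
finger_gap: 45.1
```

Run:
```python
from h import *
state(); im,K,M=snap('wrist','w31.png');np.savez('w31c.npz',K=K,M=M)
cv2.imwrite('pics/z31.png',cv2.resize(im[160:310,230:380,::-1],None,fx=4,fy=4,interpolation=2))
im,_,_=snap('scene','c31.png'); im2,_,_=snap('side','s31.png')
```

```text
t 46.50 tcp [547.7 196.1 376.5] x [ 0.003  0.001 -1.   ] z [1.    0.029 0.003] yaw(jaw) 1.7 gap 45.1 F [ 1.  -0.2 -0.3]
```

View pics/w31.png

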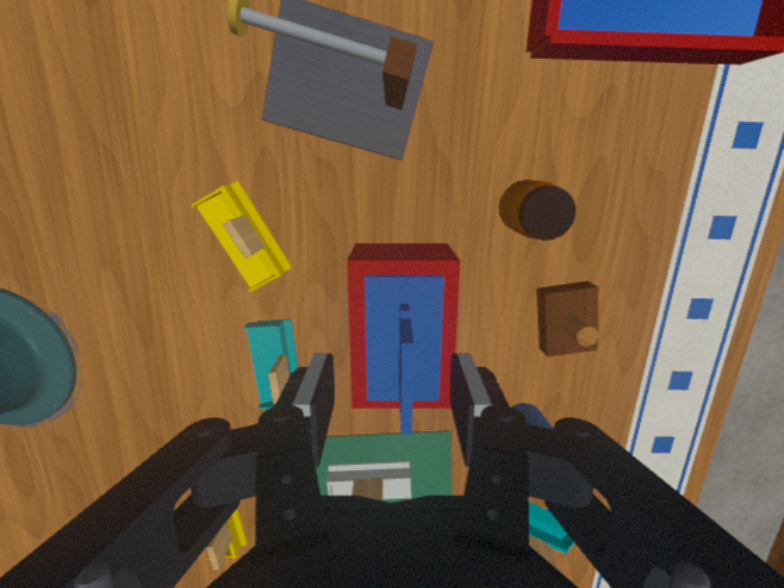

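View pics/z31.png

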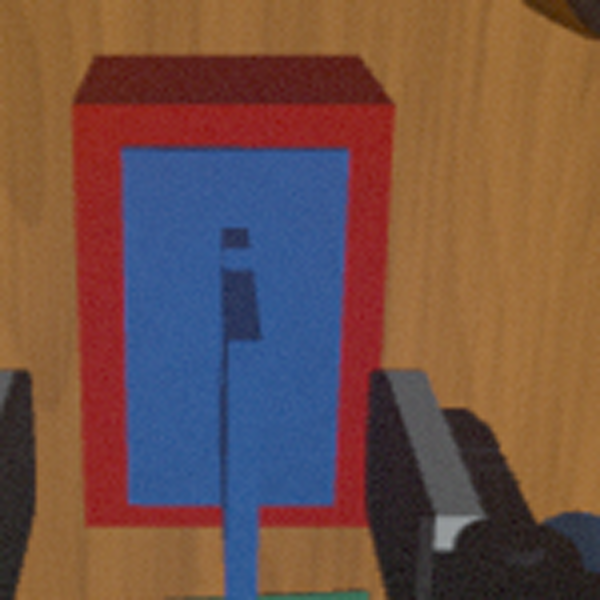

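View pics/c31.png

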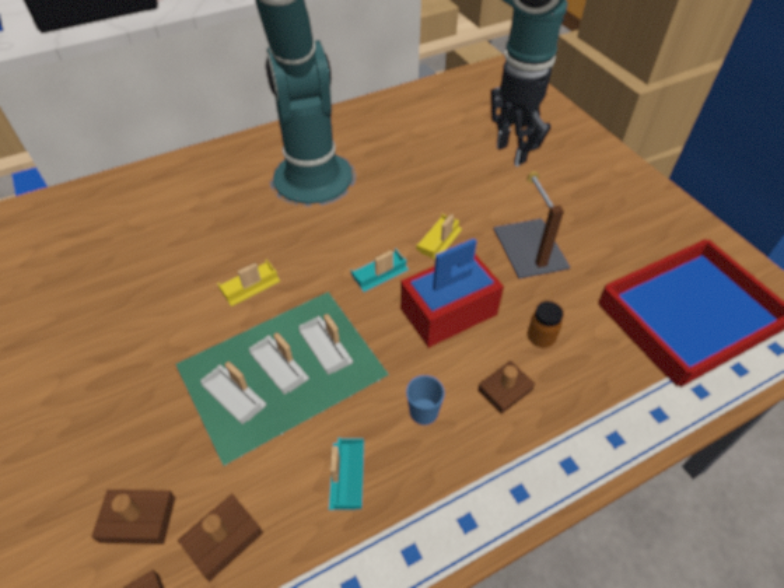

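View pics/s31.png

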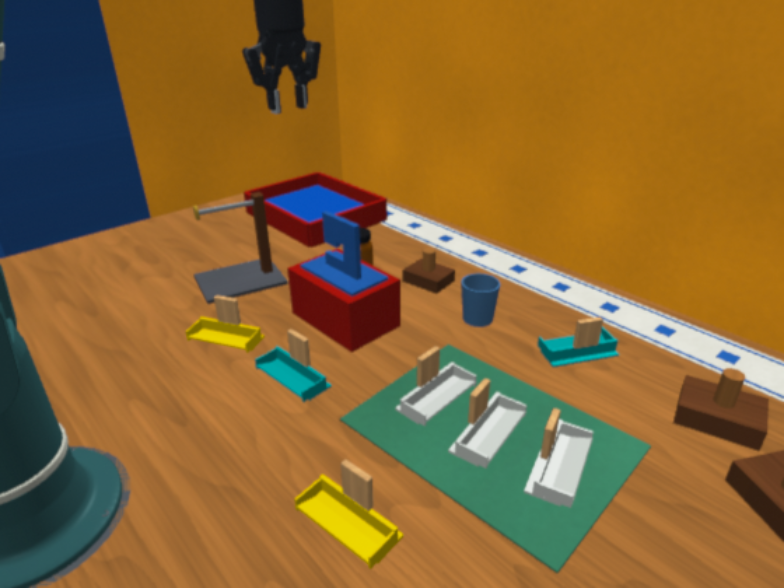

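Run:
```python
from h import *
d=np.load('w31c.npz');K,M=d['K'],d['M']
z=lambda L:[(230+u/4-.4,160+v/4-.4) for u,v in L]
b=[[-60,90,100],[60,90,100],[-60,-90,100]]
fit(b,[(K,M,range(3),z([(75,102),(395,104),(87,526)]))],[564,88,0])
l=[[-42,75,106],[42,75,106],[42,-75,106],[-42,-75,106]]
fit(l,[(K,M,range(4),z([(122,149),(350,150),(333,506),(128,505)]))],[564,88,0])
```

```text
fit [564.9  88.7] yaw 1.56 res [[-0.5, 0.2], [0.7, -0.2], [-0.2, 0.1]]
fit [564.9  87.4] yaw 1.36 res [[0.0, 0.0], [-0.0, 0.1], [0.1, -0.1], [-0.1, -0.0]]
```

Run:
```python
from h import *
state(); print(bot.close_job())
```

```text
t 46.65 tcp [548.5 191.6 373.7] x [-0.001 -0.001 -1.   ] z [ 1.     0.022 -0.001] yaw(jaw) 1.3 gap 45.0 F [-0.8 -0.3 -0.6]
the job is handed in; nothing more can be done
None
```

I carried out every step in the order asked and handed the job in at about 47 s of the 210 s allowed; no verdict came back.

- **Lid off:** I lifted the lid, turned it and slid its slot onto the pin. I lowered it until the notch rested on the pin, then let go. It stayed hanging there until I took it down.
- **Rods:** Only the blue and red rods were present; trough_c held no yellow rod. The arm can't tilt, so I stood each trough on the box rim over the mouth and opened the fingers. I let it tip about the rim against one finger until the rod rolled out, then closed the grip to set it upright. In the scene picture before the lid went back, both rods showed below the slot.
- **Troughs:** All three stood upright on the green mat. No trough appeared to have been knocked aside.
- **Lid back:** In the last wrist picture, the lid lay about 1.3 mm from the box's centre and about 0.2° off square.
- **Lid contact:** On its way down the lid touched about 2 mm higher than expected, with about 14 N of upward force on the tool. The lid was probably tilted slightly in the grip. It settled flat after release.
- **Bystanders:** The printing block, jar and cup look to be where they started, judged by eye from the pictures rather than measured.

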